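# Wind a vivarium vent open to its stop

## Robot

A 6-joint arm with a two-finger parallel gripper is mounted at the origin on the work surface. World frame = base frame: x ahead of the robot, y to its left, z up, the work surface at z = 0. Lengths are in mm, angles in rad, forces in N, time in s.
With the tool pointing down it reaches from about 325 to 900 mm from the base axis. Payload 6.1 kg.
Tool frame: the origin (TCP) lies on the centre line of the jaws, within the pads' length; the fingertips stand 22 mm ahead of it and the grasp point (between the pads) lies 3 mm ahead of it; z points along the fingers, y is the direction in which the jaws open and shut (so a half turn about z gives the same grasp; the last joint's range is limited). The gripper opens to 87 mm and grips with 3 to 60 N. Pads are 19 mm wide; open, the fingers measure 117 mm over their backs; the gripper's body (75 mm by 190 mm) begins 51 mm behind the grasp point.
Start: joints at [1.099, 0.22, 1.526, -0, 1.395, -0.126], TCP at [211.841, 587.996, 244.538] pointing down, gripper open.
Joint ranges: [-2.98, 2.98], [-0.91, 2.08], [0.09, 2.57], [-1.24, 4.39], [0.2, 2.65], [-2.68, 2.68]. Speed limits (rad/s): [2.57, 2.57, 3.01, 3.14, 3.14, 3.14].

## Interface

Orientations are given as a unit quaternion [w, x, y, z].
In Python, from bench import env, read_camera, camera_info gives the robot as it stands.
- The arm moves only by the tool arm_command, never from a script. Its argument "rows" is a list of rows, each an object of numbers: "tx", "ty", "tz": the shift along the tool's x, y, z in mm; "rx", "ry", "rz": the turn, a rotation vector about the tool's x, y, z in degrees; "gripper": the closure, from 0 (fully open) to 1 (shut). In form: [{"tx": .., "ty": .., "tz": .., "rx": .., "ry": .., "rz": .., "gripper": ..}, ...]. A call has 1 to 5 rows; each row is the pose to reach, as a shift and turn from the pose commanded when the call began, along the tool's axes at that moment; what a row does not reach only later rows make up. A row lasts 1/12 s, in which the tool goes at most 41.7 mm and 7.16 degrees, less where a joint would pass 70% of its speed; a pose out of reach is approached as far as the arm can. A call with a gripper value outside its range is refused whole. The fingers move at their own pace and stop on an object; "grip_force" is the grip in N (left out, the last holds). Time passes only in rows, so rows that repeat a pose let the fingers close. It gives the time, the measured TCP pose, the force and the opening at its end, in the units of the state.
- env.get_state(): the state, without advancing time (a new reading comes with each control period).
- read_camera(name): name is "scene" or "top"; returns the picture (480x640x3 uint8, blue, green, red); there is no depth.
- camera_info(name): a dict with "fx", "fy", "cx", "cy" (pixels), "dist" ([k1, k2, p1, p2, k3] as OpenCV has them; the pictures are not rectified), "R" (3x3) and "t" (3): a world point X has camera coordinates R X + t. Camera axes: x right, y down, z forward; pixel columns grow to the right and rows downward; lengths in mm; the calibration is good to about 2 mm. A picture is of the moment at which its call begins. camera_info takes no time and is no camera call.
- env.hand_in(): hands the job in, once; it reports no verdict.
The state is a dict: "t": time; "qpos": joint angles; "dq": joint speeds; "joint_efforts": joint torques, N m; "tool_pos": TCP position; "eef_rot": TCP orientation; "force": force on the tool from outside, world axes, zero at the start; "wrist_torque": the same for the moment, N m; "width": opening from 0.0 (shut) to 1.0 (fully open).
Only numpy, scipy, OpenCV 4.12 (cv2) and the standard library are available. Lean on these libraries where they do the work, as an engineer would, in place of code of your own. Each camera call takes 0.05 s, during which the arm holds its last target.

## Task

Take the orange-handled key from its wooden holder and, working its blade through the slot in the top of the grey vent unit, advance the star wheel inside a tooth at a time until the red pointer is in the green band and the wheel comes up firm against its stop (press it home with some 16 to 20 N, never over 25 N). Feel for the gaps and force neither teeth nor slot; then stand the key back in its holder, fully down, let go, and leave the dish, the cave and the tub where they are.

Things in the scene. Friction and masses are not known exactly. Their poses are not given: they have to be found in the camera images.
- vent: Grey vent unit with a white lid, fixed to the shelf, 70 (its x) x 104 (its y) x 95 mm high; origin at the centre of its underside. The access slot is in its lid, the red pointer and green band on its +x face. Nothing of it may be pressed with over 25 N; quick knocks count, so meet the teeth slowly (15 mm/s or less).
- axle (a point): Axle of the star wheel in the vent unit, along the unit's x, 41 mm below the lid's outer face. Wheel 11 mm wide, centred under the slot: 8 straight teeth 45 degrees apart, 5 mm thick, tips at radius 34 mm (7 mm below the lid's outer face), hub radius 16 mm (25 mm below it). It stays where left; turns under about 6 N at a tooth, until it meets its stop. How the teeth stand to the pointer is not known.
- slot (a point): Centre of the access slot, in the lid's outer face (95 mm above the shelf); axes as the vent unit's. The slot is 13 mm across (its x) and 37 mm long (its y); the lid is 5 mm thick. Pushing the upper teeth towards +y of the vent unit carries the pointer from its low start on the -y side up towards the green band.
- pointer_tip (a point): Tip of the red pointer, 55 mm from the axle, on the vent unit's +x face. It turns one to one with the star wheel. It starts 63 to 106 degrees short of the green band's middle, on the unit's -y side. The wheel's stiff inner stop lies somewhere within 9 degrees either side of the band's middle; where is not shown, only felt.
- mark (a point): Middle of the green band, straight above the axle on the same face. The band is 24 mm wide (its y); the pointer tip must end in it, up to 12 mm off its middle. Pointer and band cannot be pushed; only the teeth turn the wheel.
- key_handle (a point): Centre of the key's orange handle, an upright 24 x 24 mm square bar 64 mm tall. From its underside (32 mm below this point) a steel blade reaches 50 mm down, 8 mm (key's x) by 5 mm (key's y), square-ended. 90 g. Starts upright, blade in the holder's hole, handle's underside resting on the block. In use the 5 mm side lies along the slot.
- key_tip (a point): Middle of the lower end of the key's blade, 82 mm below the handle's centre.
- holder_mouth (a point): Centre of the hole in the top of the wooden holder block (64 x 64 x 58 mm high, fixed), in its top face; the hole is 12 mm (its x) by 15 mm (its y), straight through. Starts with the key's axes parallel to the block's.
- dish: Glass petri dish, 90 mm across, 16 mm high, loose, origin under its centre. Leave it alone.
- cave: Tan ceramic arch-shaped cave, about 75 x 110 x 63 mm, loose. Leave it alone.
- tub: Small white tub with twist cap, 60 mm across, 58 mm high, loose, origin under its centre. Leave it alone.
Things that resemble listed ones, but are neither listed nor needed, are in the scene too. Of the things shaped like the part that bears holder_mouth, the wooden one is meant.

How it is judged (in metres and radians):
On the way, in this order (a step that is already met when the one before it is completed fails the run):
1. the key's blade is in the slot, among the teeth (horizontal distance between key_tip and slot below 0.022 m and z of key_tip in the frame of slot below -0.009 m), for 0.1 s.
2. the pointer tip is in the green band and the wheel is pressed home on its stop (8 N at the stop, which takes about 14 N at the tooth) (distance between pointer_tip and mark below 0.012 m and contact force between wheel and stop above 8 N), for 0.1 s.
At the end, for the whole second after the job is handed in: The pointer tip is within 12 mm of the middle of the green band; the key stands upright (within 0.1 rad) in the holder, its tip at least 46 mm down the hole; the fingers touch nothing (distance between pointer_tip and mark below 0.012 m and horizontal distance between key_tip and holder_mouth below 0.009 m and z of key_tip in the frame of holder_mouth below -0.046 m and angle between key_handle's own z axis and vertical below 0.1 rad and contact force between the fingers and anything else below 0.1 N).
It fails at once if the key, or anything else, presses the vent unit (housing, slot or star wheel) with more than 25 N (contact force between vent and anything else above 25 N).
It fails at once if the petri dish is moved more than 15 mm (distance of dish from where it was at the start of the episode above 0.015 m).
It fails at once if the cave is moved more than 15 mm (distance of cave from where it was at the start of the episode above 0.015 m).
It fails at once if the tub is moved more than 15 mm (distance of tub from where it was at the start of the episode above 0.015 m).
It also fails if it takes over 72 s, if anything falls off the work surface, if the arm or the gripper's body presses on something with over 40 N, if the wrist force passes 120 N, or if a joint passes its speed limit or range.

## Working session

There is one attempt and no reset: what is moved stays moved. The work goes in short steps, Python scripts to look and compute and a tool call to move; the robot and the scene stay as the last step left them, time stands still between calls to the robot, and variables do not carry over. Pictures are saved under pics/ and viewed, and the job is handed in when it is done.

Besides the shell and the picture viewer there is one more tool, called after "Call:" as name(argument=value, ...) on one line, values as JSON. arm_command: Moves the arm, as the interface text tells. Its arguments: {"type":"object","properties":{"rows":{"type":"array","items":{"type":"object","properties":{"tx":{"type":"number"},"ty":{"type":"number"},"tz":{"type":"number"},"rx":{"type":"number"},"ry":{"type":"number"},"rz":{"type":"number"},"gripper":{"type":"number"}}}},"grip_force":{"type":"number"}},"required":["rows"]}

```bash
ls; mkdir -p pics
python3 - <<'E'
from bench import env, read_camera, camera_info
import cv2
for n in ["scene","top"]:
    im=read_camera(n); cv2.imwrite(f"pics/{n}0.png",im); print(n,camera_info(n))
print(env.get_state())
E
```

```text
pics
scene {'fx': 591.4879310704652, 'fy': 591.4879310704652, 'cx': 315.0597781652427, 'cy': 242.1787800638869, 'dist': array([0.05403848, 0.        , 0.        , 0.        , 0.        ]), 'R': array([[-0.15946242,  0.98719951, -0.00297749],
       [ 0.60449421,  0.09525859, -0.79089351],
       [-0.78048606, -0.12791767, -0.61194655]]), 't': array([ 120.11170347, -262.16548544, 1541.73407382])}
top {'fx': 474.995879705219, 'fy': 474.995879705219, 'cx': 317.99968328382636, 'cy': 240.31551283119336, 'dist': array([-0.05418055,  0.        ,  0.        ,  0.        ,  0.        ]), 'R': array([[ 1.13312115e-02, -9.99928682e-01,  3.77274144e-03],
       [-9.67971595e-01, -1.19152568e-02, -2.50776828e-01],
       [ 2.50803896e-01, -8.10301264e-04, -9.68037576e-01]]), 't': array([-34.52981026, 574.02435819, 774.84204584])}
{'t': 0.1, 'qpos': array([ 1.09892217e+00,  2.21140753e-01,  1.52748793e+00,  3.52258420e-05,
        1.39469317e+00, -1.26093451e-01]), 'dq': array([ 0.00089034, -0.00133425, -0.00310343,  0.00162861, -0.00042834,
       -0.0002999 ]), 'joint_efforts': array([-2.94026740e-04, -4.95937121e+01, -3.88522017e+01,  7.01811374e-02,
        5.14001702e-02, -5.18289914e-05]), 'tool_pos': array([211.58649724, 587.55083626, 243.55528602]), 'eef_rot': array([-2.71236459e-04,  1.72033317e-01,  9.85090752e-01, -8.21137949e-04]), 'force': array([-0.32506269, -0.92478073,  0.14101366]), 'wrist_torque': array([-0.00907869, -0.00301967,  0.03861169]), 'width': 0.9950624261145429}
```

View pics/scene0.png

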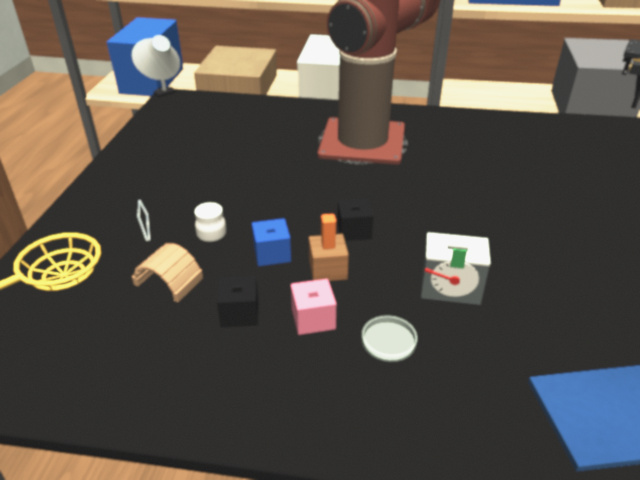

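View pics/top0.png

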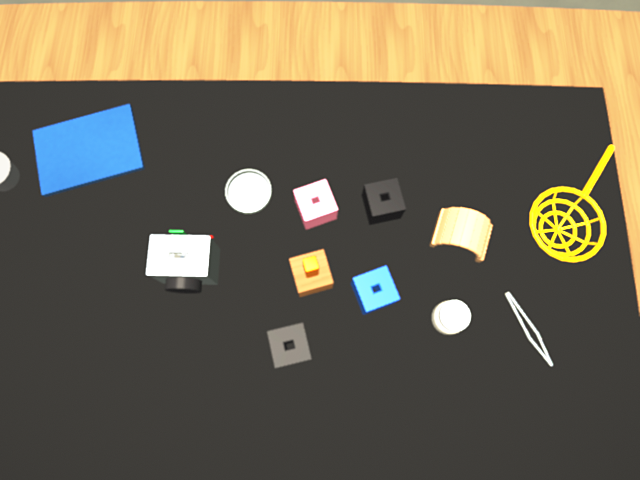

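Candidate holders, in scene-camera pixels, are wooden (328,258), blue (271,241), pink (314,306) and two black ones (239,301) and (355,219). The wooden one carries the orange handle, so it fits the description. I'll confirm it in an enlarged crop.

Run:
```python
import cv2,numpy as np
s=cv2.imread("pics/scene0.png");t=cv2.imread("pics/top0.png")
def c(im,x,y,w,h,k): return cv2.resize(im[y:y+h,x:x+w],None,fx=k,fy=k,interpolation=cv2.INTER_CUBIC)
a=np.hstack([c(s,415,225,80,80,5),c(s,295,205,80,80,5)])
b=np.hstack([c(t,140,222,80,80,5),c(t,275,235,80,80,5)])
cv2.imwrite("pics/crop_s.png",a);cv2.imwrite("pics/crop_t.png",b)
```

```text
(no output)
```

View pics/crop_s.png

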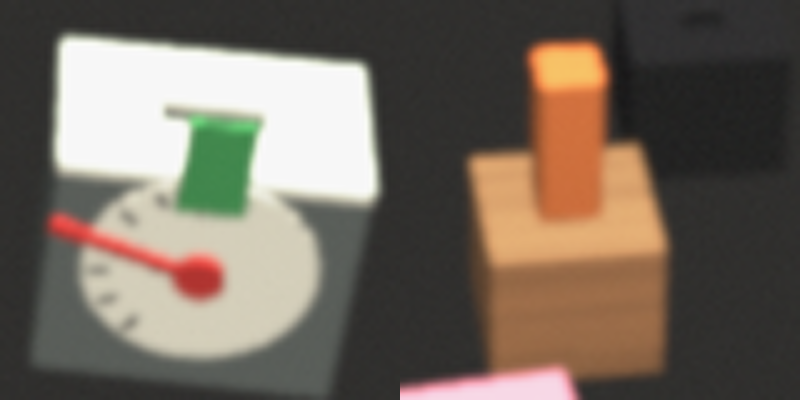

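View pics/crop_t.png

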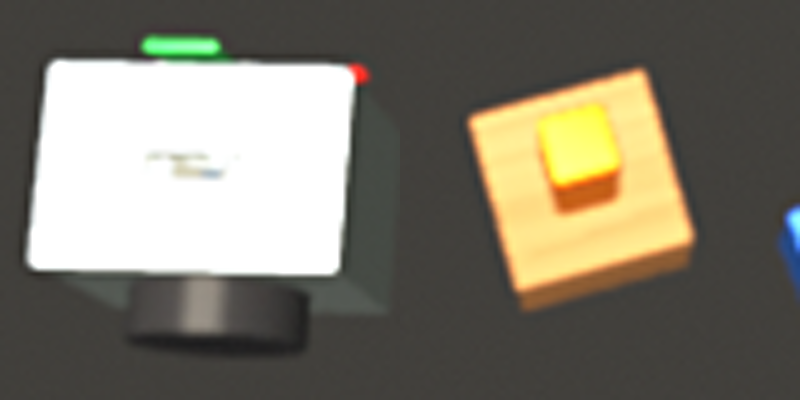

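The crop confirms it: the orange handle stands in the wooden block. The pointer tip is at about (427,270) in the scene picture, left (-y) of the hub at (455,280). Next I'll fit poses from the corners.

```bash
cat > h.py <<'E'
import numpy as np,cv2
from bench import env, read_camera, camera_info
from scipy.optimize import least_squares
I={n:camera_info(n) for n in("scene","top")}
def proj(n,P):
    c=I[n];K=np.array([[c['fx'],0,c['cx']],[0,c['fy'],c['cy']],[0,0,1]])
    r,_=cv2.Rodrigues(c['R']);p,_=cv2.projectPoints(np.float64(P).reshape(-1,1,3),r,c['t'],K,c['dist']);return p[:,0]
def ray(n,uv):
    c=I[n];K=np.array([[c['fx'],0,c['cx']],[0,c['fy'],c['cy']],[0,0,1]])
    q=cv2.undistortPoints(np.float64(uv).reshape(-1,1,2),K,c['dist'])[:,0]
    d=np.c_[q,np.ones(len(q))]@c['R'];return -c['R'].T@c['t'],d
def onplane(n,uv,n0,p0):
    o,d=ray(n,uv);s=((p0-o)@n0)/(d@n0);return o+s[:,None]*d
E
cat > fit.py <<'E'
from h import *
def px(l,x0,y0,off=0): return [((u-off+.5)/5-.5+x0,(v+.5)/5-.5+y0) for u,v in l]
def sq(p,w,l,z):
    x,y,a=p;c,s=np.cos(a),np.sin(a)
    return np.array([[x+c*i*w/2-s*j*l/2,y+s*i*w/2+c*j*l/2,z] for i,j in((1,1),(1,-1),(-1,-1),(-1,1))])
# order: top: TL(+x,+y),TR(+x,-y),BR,BL ; scene: TL is (-x,-y),TR(-x,+y),BR(+x,+y),BL(+x,-y)
S=[2,3,0,1]
def fit(name,w,l,z,t,s,free=False):
    for cams in(("top",),("scene",),("top","scene")):
        def f(p):
            r=[]
            P=sq(p[:3],w*(p[3] if free else 1),l*(p[3] if free else 1),z)
            if "top" in cams:r.append(proj("top",P)-t)
            if "scene" in cams:r.append(proj("scene",P[S])-s)
            return np.concatenate(r).ravel()
        g=least_squares(f,[500,100,0.1]+([1] if free else []))
        print(name,cams,g.x[:2].round(1),np.degrees(g.x[2]).round(2),g.x[3:],"rms",np.sqrt(np.mean(g.fun**2)).round(2))
    return g.x
v=fit("lid",70,104,95,px([(47,60),(357,66),(340,275),(27,268)],140,222),px([(60,37),(368,62),(380,203),(55,172)],415,225),True)
b=fit("block",64,64,58,px([(470,118),(645,70),(693,240),(518,293)],275,235,400),px([(468,158),(640,145),(667,245),(492,267)],295,205,400))
k=fit("handle",24,24,122,px([(537,122),(605,103),(620,168),(553,186)],275,235,400),px([(530,48),(598,43),(608,85),(537,90)],295,205,400))
a=v[2];nx=np.array([np.cos(a),np.sin(a),0]);ny=np.array([-np.sin(a),np.cos(a),0])
o=np.array([v[0],v[1],54]);
for d in(35,40):
    P=onplane("scene",px([(60,225),(200,278),(212,165)],415,225),nx,o+d*nx)-o
    print(d,[(round(q@ny,1),round(q[2],1)) for q in P])
E
python3 fit.py
```

```text
lid ('top',) [539.8 214.2] -0.38 [1.05021118] rms 0.18
lid ('scene',) [540.4 217.3] 0.06 [1.0459291] rms 0.75
lid ('top', 'scene') [540.1 215.8] -0.22 [1.04893317] rms 0.85
block ('top',) [522.4 -15.7] 16.61 [] rms 0.38
block ('scene',) [520.7 -13.1] 17.1 [] rms 0.45
block ('top', 'scene') [521.9 -14.4] 16.83 [] rms 0.71
handle ('top',) [521.8 -15.5] 15.22 [] rms 0.4
handle ('scene',) [523.3 -12.8] 15.29 [] rms 0.34
handle ('top', 'scene') [522.1 -14.3] 15.27 [] rms 0.67
35 [(np.float64(-47.9), np.float64(13.9)), (np.float64(2.1), np.float64(-3.4)), (np.float64(-0.9), np.float64(47.0))]
40 [(np.float64(-48.3), np.float64(18.1)), (np.float64(1.4), np.float64(0.8)), (np.float64(-1.6), np.float64(50.9))]
```

```bash
cat > go.py <<'E'
import sys
from h import *
from scipy.spatial.transform import Rotation as R
def st():
    s=env.get_state();q=s['eef_rot'];return s,R.from_quat([q[1],q[2],q[3],q[0]])
def delta(x,y,z,yaw):   # yaw: world angle of tool y, deg ; tool down
    s,r=st();a=np.radians(yaw);ty=np.array([np.cos(a),np.sin(a),0]);tz=np.array([0,0,-1.]);tx=np.cross(ty,tz)
    T=R.from_matrix(np.c_[tx,ty,tz]);d=r.inv().apply(np.array([x,y,z])-s['tool_pos']);w=np.degrees((r.inv()*T).as_rotvec())
    print("t",round(s['t'],2),"pos",s['tool_pos'].round(2),"yaw",np.degrees(np.arctan2(*r.as_matrix()[:2,1][::-1])).round(2),"f",s['force'].round(2),"w",round(s['width'],3))
    print("d mm",d.round(2),"rot",w.round(2))
if __name__=="__main__": delta(*map(float,sys.argv[1:5]))
E
python3 go.py 522 -14.3 190 106.2
```

```text
t 0.1 pos [211.59 587.55 243.56] yaw 70.19 f [-0.33 -0.92  0.14] w 0.995
d mm [-496.04 -460.92   54.22] rot [ -0.09  -0.04 -36.01]
```

Call:
arm_command(rows=[{"tx": -496,"ty": -461,"tz": 54,"rz": -36,"gripper": 0},{"tx": -496,"ty": -461,"tz": 54,"rz": -36,"gripper": 0},{"tx": -496,"ty": -461,"tz": 54,"rz": -36,"gripper": 0},{"tx": -496,"ty": -461,"tz": 54,"rz": -36,"gripper": 0},{"tx": -496,"ty": -461,"tz": 54,"rz": -36,"gripper": 0}])

```text
$.rows[0]: bad value
```

```bash
python3 go.py 522 -14.3 190 106.2
```

```text
t 0.1 pos [211.59 587.55 243.56] yaw 70.19 f [-0.33 -0.92  0.14] w 0.995
d mm [-496.04 -460.92   54.22] rot [ -0.09  -0.04 -36.01]
```

Call:
arm_command(rows=[{"tx": -29,"ty": -27,"tz": 3,"rz": -7,"gripper": 0},{"tx": -58,"ty": -54,"tz": 6,"rz": -14,"gripper": 0},{"tx": -87,"ty": -81,"tz": 9,"rz": -21,"gripper": 0},{"tx": -116,"ty": -108,"tz": 12,"rz": -28,"gripper": 0},{"tx": -145,"ty": -135,"tz": 15,"rz": -35,"gripper": 0}])

```text
$.rows[0]: bad value
```

```bash
python3 go.py 522 -14.3 190 106.2
```

```text
t 0.1 pos [211.59 587.55 243.56] yaw 70.19 f [-0.33 -0.92  0.14] w 0.995
d mm [-496.04 -460.92   54.22] rot [ -0.09  -0.04 -36.01]
```

Call:
arm_command(rows=[{"tx": -29,"ty": -27,"tz": 3,"rx": 0,"ry": 0,"rz": -7,"gripper": 0},{"tx": -58,"ty": -54,"tz": 6,"rx": 0,"ry": 0,"rz": -14,"gripper": 0},{"tx": -87,"ty": -81,"tz": 9,"rx": 0,"ry": 0,"rz": -21,"gripper": 0},{"tx": -116,"ty": -108,"tz": 12,"rx": 0,"ry": 0,"rz": -28,"gripper": 0},{"tx": -145,"ty": -135,"tz": 15,"rx": 0,"ry": 0,"rz": -35,"gripper": 0}])

```text
t: 0.52
tool_pos: [301.1, 413.2, 229.1]
eef_rot: [-0.0, -0.129, 0.992, -0.0]
force: [0.6, -0.1, 0.3]
width: 0.999
```

```bash
python3 go.py 522 -14.3 190 106.2
```

```text
t 0.52 pos [301.15 413.22 229.15] yaw 104.77 f [ 0.57 -0.1   0.31] w 0.999
d mm [-104.58 -469.68   39.32] rot [-0.03 -0.04 -1.43]
```

All seven keys are needed. I can repeat the full target in the rows.

Call:
arm_command(rows=[{"tx": -105,"ty": -470,"tz": 39,"rx": 0,"ry": 0,"rz": -1.4,"gripper": 0},{"tx": -105,"ty": -470,"tz": 39,"rx": 0,"ry": 0,"rz": -1.4,"gripper": 0},{"tx": -105,"ty": -470,"tz": 39,"rx": 0,"ry": 0,"rz": -1.4,"gripper": 0},{"tx": -105,"ty": -470,"tz": 39,"rx": 0,"ry": 0,"rz": -1.4,"gripper": 0},{"tx": -105,"ty": -470,"tz": 39,"rx": 0,"ry": 0,"rz": -1.4,"gripper": 0}])

```text
t: 0.93
tool_pos: [395.5, 228.1, 212.7]
eef_rot: [-0.0, -0.138, 0.99, 0.0]
force: [1.1, 0.3, -0.4]
width: 1.0
```

```bash
python3 go.py 522 -14.3 190 106.2
```

```text
t 0.93 pos [395.45 228.14 212.69] yaw 105.82 f [ 1.09  0.26 -0.44] w 1.0
d mm [ -55.65 -267.75   22.69] rot [ 0.   -0.   -0.38]
```

Call:
arm_command(rows=[{"tx": -55.6,"ty": -267.8,"tz": 22.7,"rx": 0,"ry": 0,"rz": -0.4,"gripper": 0},{"tx": -55.6,"ty": -267.8,"tz": 22.7,"rx": 0,"ry": 0,"rz": -0.4,"gripper": 0},{"tx": -55.6,"ty": -267.8,"tz": 22.7,"rx": 0,"ry": 0,"rz": -0.4,"gripper": 0},{"tx": -55.6,"ty": -267.8,"tz": 22.7,"rx": 0,"ry": 0,"rz": -0.4,"gripper": 0},{"tx": -55.6,"ty": -267.8,"tz": 22.7,"rx": 0,"ry": 0,"rz": -0.4,"gripper": 0}])

```text
t: 1.35
tool_pos: [491.6, 43.9, 195.5]
eef_rot: [0.0, -0.141, 0.99, 0.0]
force: [0.0, 0.8, 0.4]
width: 1.0
```

```bash
python3 go.py 522 -14.3 190 106.2
```

```text
t 1.35 pos [491.56  43.89 195.49] yaw 106.19 f [0.02 0.83 0.38] w 1.0
d mm [-13.01 -64.37   5.48] rot [ 0.01  0.   -0.01]
```

Call:
arm_command(rows=[{"tx": -13,"ty": -64.4,"tz": 5.5,"rx": 0,"ry": 0,"rz": 0,"gripper": 0},{"tx": -13,"ty": -64.4,"tz": 5.5,"rx": 0,"ry": 0,"rz": 0,"gripper": 0},{"tx": -13,"ty": -64.4,"tz": 5.5,"rx": 0,"ry": 0,"rz": 0,"gripper": 0},{"tx": -13,"ty": -64.4,"tz": 5.5,"rx": 0,"ry": 0,"rz": 0,"gripper": 0}])

```text
t: 1.68
tool_pos: [521.5, -13.4, 189.5]
eef_rot: [-0.001, -0.139, 0.99, 0.0]
force: [-0.4, 0.7, 0.1]
width: 1.002
```

```bash
python3 go.py 522 -14.3 84 106.2
python3 - <<'E'
from h import *
for n in("scene","top"):
    im=read_camera(n);x,y=(240,130) if n=="scene" else (230,200)
    cv2.imwrite(f"pics/{n}1.png",cv2.resize(im[y:y+150,x:x+160],None,fx=4,fy=4,interpolation=2))
print(proj("scene",[[522,-14.3,168]]),proj("top",[[522,-14.3,168]]))
E
```

```text
t 1.68 pos [521.47 -13.37 189.53] yaw 106.04 f [-0.43  0.69  0.14] w 1.002
d mm [ -0.4   -1.15 105.52] rot [ 0.06 -0.08 -0.16]
[[327.803216   195.88252334]] [[309.25523849 257.43296949]]
```

View pics/scene1.png

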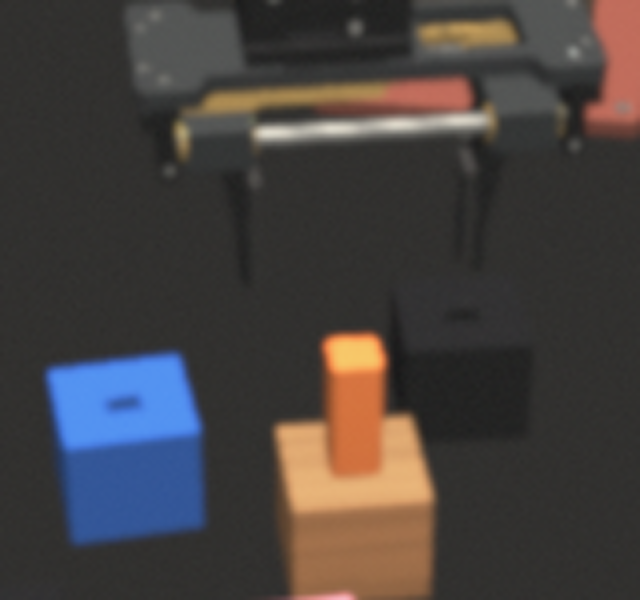

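View pics/top1.png

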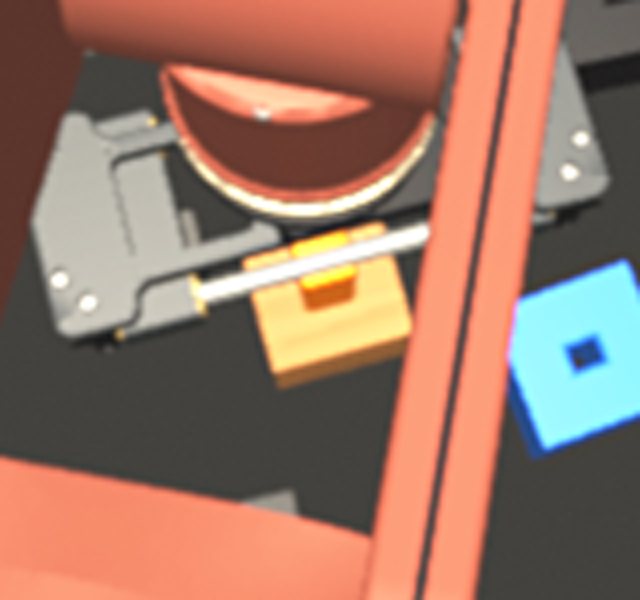

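The gripper straddles the handle and is aligned with the block. Descending.

Call:
arm_command(rows=[{"tx": -0.4,"ty": -1,"tz": 35,"rx": 0,"ry": 0,"rz": 0,"gripper": 0},{"tx": -0.4,"ty": -1,"tz": 70,"rx": 0,"ry": 0,"rz": 0,"gripper": 0},{"tx": -0.4,"ty": -1,"tz": 90,"rx": 0,"ry": 0,"rz": 0,"gripper": 0},{"tx": -0.4,"ty": -1,"tz": 100,"rx": 0,"ry": 0,"rz": 0,"gripper": 0},{"tx": -0.4,"ty": -1,"tz": 105,"rx": 0,"ry": 0,"rz": 0,"gripper": 0}])

```text
t: 2.2
tool_pos: [520.8, -11.6, 83.7]
eef_rot: [-0.001, -0.142, 0.99, 0.001]
force: [0.2, 0.0, 0.3]
width: 0.996
```

Call:
arm_command(rows=[{"tx": 0,"ty": 0,"tz": 0,"rx": 0,"ry": 0,"rz": 0,"gripper": 0.3},{"tx": 0,"ty": 0,"tz": 0,"rx": 0,"ry": 0,"rz": 0,"gripper": 0.6},{"tx": 0,"ty": 0,"tz": 0,"rx": 0,"ry": 0,"rz": 0,"gripper": 1},{"tx": 0,"ty": 0,"tz": 0,"rx": 0,"ry": 0,"rz": 0,"gripper": 1},{"tx": 0,"ty": 0,"tz": 0,"rx": 0,"ry": 0,"rz": 0,"gripper": 1}], grip_force=20)

```text
t: 2.62
tool_pos: [523.2, -13.3, 86.5]
eef_rot: [0.001, -0.141, 0.99, -0.0]
force: [0.8, -0.8, -0.5]
width: 0.706
```

```bash
python3 go.py 522 -14.3 84 106.2
```

```text
t 2.62 pos [523.23 -13.29  86.54] yaw 106.2 f [ 0.78 -0.76 -0.48] w 0.706
d mm [ 1.47 -0.62  2.54] rot [-0.05  0.11 -0.  ]
```

Call:
arm_command(rows=[{"tx": 0,"ty": 0,"tz": 0,"rx": 0,"ry": 0,"rz": 0,"gripper": 1},{"tx": 0,"ty": 0,"tz": 0,"rx": 0,"ry": 0,"rz": 0,"gripper": 1},{"tx": 0,"ty": 0,"tz": 0,"rx": 0,"ry": 0,"rz": 0,"gripper": 1},{"tx": 0,"ty": 0,"tz": 0,"rx": 0,"ry": 0,"rz": 0,"gripper": 1},{"tx": 0,"ty": 0,"tz": 0,"rx": 0,"ry": 0,"rz": 0,"gripper": 1}])

```text
t: 3.03
tool_pos: [522.3, -13.2, 85.3]
eef_rot: [-0.0, -0.141, 0.99, 0.0]
force: [0.2, -0.0, 0.2]
width: 0.329
```

```bash
python3 go.py 522 -14.3 84 106.2
```

```text
t 3.03 pos [522.3  -13.16  85.26] yaw 106.2 f [ 0.22 -0.03  0.22] w 0.329
d mm [ 0.61 -1.01  1.26] rot [ 0.   -0.01 -0.  ]
```

Call:
arm_command(rows=[{"tx": 0,"ty": 0,"tz": 1,"rx": 0,"ry": 0,"rz": 0,"gripper": 1},{"tx": 0,"ty": 0,"tz": 1,"rx": 0,"ry": 0,"rz": 0,"gripper": 1},{"tx": 0,"ty": 0,"tz": 1,"rx": 0,"ry": 0,"rz": 0,"gripper": 1}])

```text
t: 3.28
tool_pos: [522.5, -13.3, 84.8]
eef_rot: [0.0, -0.141, 0.99, -0.0]
force: [-2.7, 0.7, 5.8]
width: 0.278
```

Call:
arm_command(rows=[{"tx": 0,"ty": 0,"tz": 0,"rx": 0,"ry": 0,"rz": 0,"gripper": 1},{"tx": 0,"ty": 0,"tz": 0,"rx": 0,"ry": 0,"rz": 0,"gripper": 1}], grip_force=60)

```text
t: 3.45
tool_pos: [522.5, -13.3, 84.8]
eef_rot: [0.0, -0.141, 0.99, -0.0]
force: [-1.6, -0.4, 6.1]
width: 0.271
```

```bash
python3 go.py 522 -14.3 84 106.2;python3 go.py 522 -14.3 84 106.2
```

```text
t 3.45 pos [522.53 -13.26  84.83] yaw 106.2 f [-1.56 -0.38  6.11] w 0.271
d mm [ 0.8  -0.85  0.83] rot [-0.01  0.01  0.  ]
t 3.45 pos [522.53 -13.26  84.83] yaw 106.2 f [-1.56 -0.38  6.11] w 0.271
d mm [ 0.8  -0.85  0.83] rot [-0.01  0.01  0.  ]
```

Call:
arm_command(rows=[{"tx": 0,"ty": 0,"tz": -8,"rx": 0,"ry": 0,"rz": 0,"gripper": 1},{"tx": 0,"ty": 0,"tz": -24,"rx": 0,"ry": 0,"rz": 0,"gripper": 1},{"tx": 0,"ty": 0,"tz": -45,"rx": 0,"ry": 0,"rz": 0,"gripper": 1},{"tx": 0,"ty": 0,"tz": -75,"rx": 0,"ry": 0,"rz": 0,"gripper": 1},{"tx": 0,"ty": 0,"tz": -110,"rx": 0,"ry": 0,"rz": 0,"gripper": 1}])

```text
t: 3.87
tool_pos: [520.7, -12.8, 193.7]
eef_rot: [-0.002, -0.141, 0.99, 0.001]
force: [0.4, -0.2, -1.3]
width: 0.273
```

Call:
arm_command(rows=[{"tx": 0,"ty": 0,"tz": 0,"rx": 0,"ry": 0,"rz": 0,"gripper": 1},{"tx": 0,"ty": 0,"tz": 0,"rx": 0,"ry": 0,"rz": 0,"gripper": 1},{"tx": 0,"ty": 0,"tz": 0,"rx": 0,"ry": 0,"rz": 0,"gripper": 1}])

```text
t: 4.12
tool_pos: [521.9, -13.0, 193.9]
eef_rot: [-0.0, -0.141, 0.99, 0.0]
force: [0.3, 0.7, -0.7]
width: 0.271
```

```bash
python3 go.py 522.5 -13.3 195 106.2
python3 - <<'E'
from h import *
for n in("scene","top"):
    im=read_camera(n);cv2.imwrite(f"pics/{n}2f.png",im);x,y=(290,170) if n=="scene" else (260,200)
    cv2.imwrite(f"pics/{n}2.png",cv2.resize(im[y:y+100,x:x+100],None,fx=6,fy=6,interpolation=2))
E
```

```text
t 4.12 pos [521.95 -13.03 193.86] yaw 106.2 f [ 0.29  0.67 -0.68] w 0.271
d mm [-0.45 -0.41 -1.14] rot [ 0.02 -0.03  0.  ]
```

View pics/scene2.png

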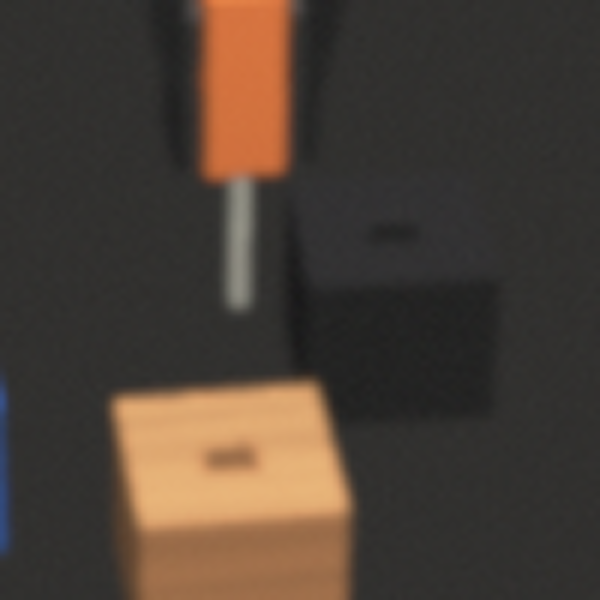

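View pics/top2.png

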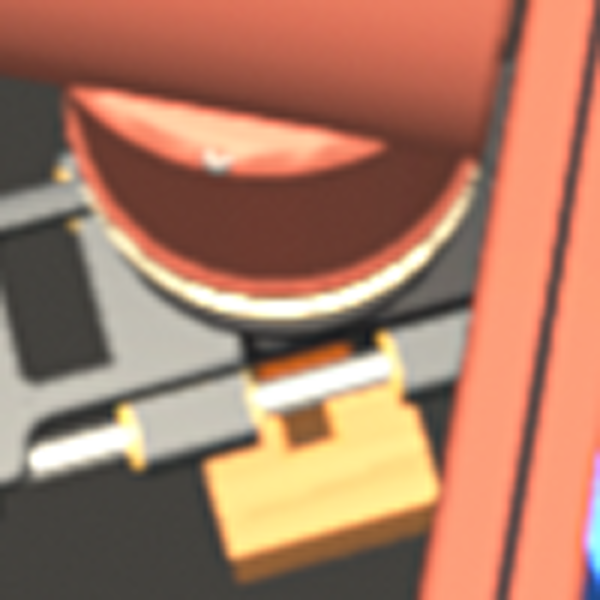

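Run:
```python
from h import *
im=cv2.imread("pics/scene2f.png").astype(float)
# blade rows
P=im[203:219,320:345,:].mean(2);print(P[::3].round(0).astype(int))
m=P.mean(0);print(m.round(0))
h=im[175:198,315:348,2].mean(0);print(h.round(0))
print(proj("scene",[[521.9,-13.0,194-77],[521.9,-13.0,194-27]]))
hole=im[240:254,315:342].mean(2);print(hole.astype(int))
```

```text
[[ 47  48  48  47  49  50  54  76 107 131 136 116  79  54  49  48  47  44
   44  48  50  50  51  50  50]
 [ 48  49  49  48  49  50  54  78 111 134 137 116  80  54  48  48  45  43
   38  42  48  50  50  51  50]
 [ 47  48  48  49  47  47  55  80 114 136 136 111  76  52  48  48  45  38
   34  39  46  51  50  50  51]
 [ 48  49  49  47  48  49  55  81 114 135 131 103  71  52  48  47  45  38
   32  34  40  47  51  51  52]
 [ 48  49  48  49  47  49  57  82 115 135 130 105  72  52  48  47  44  37
   30  31  35  44  49  50  51]
 [ 48  49  47  49  48  50  56  83 115 135 129 104  72  51  47  47  45  37
   28  27  28  35  38  40  42]]
[ 48.  48.  48.  48.  48.  49.  56.  80. 113. 135. 133. 109.  75.  52.
  48.  48.  45.  40.  34.  36.  42.  47.  49.  49.  49.]
[ 47.  45.  40.  37.  36.  40.  48.  67. 107. 155. 191. 207. 210. 211.
 210. 211. 210. 210. 210. 210. 208. 194. 158. 103.  60.  45.  40.  39.
  42.  45.  47.  48.  49.]
[[328.23398579 219.69808009]
 [328.54202075 196.39508943]]
[[165 165 166 167 167 168 169 169 169 169 169 170 170 171 171 172 171 170
  171 171 170 170 171 170 171 170 171]

[... 769 characters left out ...]
 176 177 176 176 177]
 [175 175 175 176 175 175 175 172 167 157 150 147 147 150 151 152 154 159
  166 173 176 175 177 177 176 176 176]
 [176 176 176 176 176 176 176 174 172 168 167 167 168 167 168 170 169 170
  172 174 174 175 176 175 176 175 175]
 [176 176 176 176 177 176 175 176 175 174 174 174 175 175 175 175 175 175
  175 175 176 176 177 176 176 176 177]
 [175 176 177 177 177 176 177 176 176 176 176 177 177 177 177 177 177 177
  178 177 177 176 177 177 178 178 178]
 [178 178 177 178 178 178 178 178 177 177 178 177 178 178 178 178 177 177
  177 177 177 177 176 176 177 177 177]
 [177 178 177 176 178 177 177 177 176 176 176 176 176 177 175 176 176 175
  175 175 175 174 174 174 174 174 175]]
```

The blade's profile in the scene picture (column ~329, tip row ~220) matches the 5 mm side facing the camera, and the hole is wider along the jaws. So key y lies along tool y, as wanted. Moving to above the vent.

```bash
python3 go.py 540 215.5 205 89.8
```

```text
t 4.22 pos [521.13 -12.92 192.48] yaw 106.2 f [-0.84 -0.82 -1.11] w 0.276
d mm [-81.82 214.1  -12.45] rot [ 0.06 -0.18 16.4 ]
```

Call:
arm_command(rows=[{"tx": -14,"ty": 36,"tz": -12.5,"rx": 0,"ry": 0,"rz": 5,"gripper": 1},{"tx": -28,"ty": 73,"tz": -12.5,"rx": 0,"ry": 0,"rz": 10,"gripper": 1},{"tx": -42,"ty": 110,"tz": -12.5,"rx": 0,"ry": 0,"rz": 15,"gripper": 1},{"tx": -56,"ty": 146,"tz": -12.5,"rx": 0,"ry": 0,"rz": 16.4,"gripper": 1},{"tx": -70,"ty": 183,"tz": -12.5,"rx": 0,"ry": 0,"rz": 16.4,"gripper": 1}])

```text
t: 4.63
tool_pos: [537.4, 183.5, 204.9]
eef_rot: [-0.001, 0.003, 1.0, -0.0]
force: [1.0, -0.5, -0.4]
width: 0.27
```

```bash
python3 go.py 540 215.5 205 89.8
```

```text
t 4.63 pos [537.44 183.55 204.92] yaw 89.68 f [ 0.98 -0.51 -0.42] w 0.27
d mm [-2.38 31.96 -0.11] rot [-0.04 -0.17 -0.12]
```

Call:
arm_command(rows=[{"tx": -2,"ty": 20,"tz": 0,"rx": 0,"ry": 0,"rz": 0,"gripper": 1},{"tx": -2.4,"ty": 32,"tz": 0,"rx": 0,"ry": 0,"rz": 0,"gripper": 1},{"tx": -2.4,"ty": 32,"tz": 0,"rx": 0,"ry": 0,"rz": 0,"gripper": 1},{"tx": -2.4,"ty": 32,"tz": 0,"rx": 0,"ry": 0,"rz": 0,"gripper": 1},{"tx": -2.4,"ty": 32,"tz": 0,"rx": 0,"ry": 0,"rz": 0,"gripper": 1}])

```text
t: 5.05
tool_pos: [540.7, 212.7, 206.0]
eef_rot: [-0.001, 0.002, 1.0, -0.001]
force: [-0.0, -0.5, -1.2]
width: 0.271
```

```bash
python3 go.py 540 215.5 205 89.8
python3 - <<'E'
from h import *
s=env.get_state()['tool_pos']
for n in("scene","top"):
    im=read_camera(n);cv2.imwrite(f"pics/{n}3f.png",im);x,y=(400,170) if n=="scene" else (120,190)
    cv2.imwrite(f"pics/{n}3.png",cv2.resize(im[y:y+120,x:x+120],None,fx=5,fy=5,interpolation=2))
    print(n,proj(n,[s+[0,0,-77],s+[0,0,-27],[540,215.5,95]]))
E
```

```text
t 5.05 pos [540.72 212.73 205.98] yaw 89.75 f [-0.03 -0.54 -1.25] w 0.271
d mm [0.73 2.76 0.98] rot [-0.06 -0.08 -0.05]
scene [[457.61231083 232.19736275]
 [462.0120151  208.00451244]
 [456.39983239 247.71556769]]
top [[173.21625317 249.78806507]
 [163.93125519 242.36903396]
 [177.29239352 254.71813471]]
```

View pics/scene3.png

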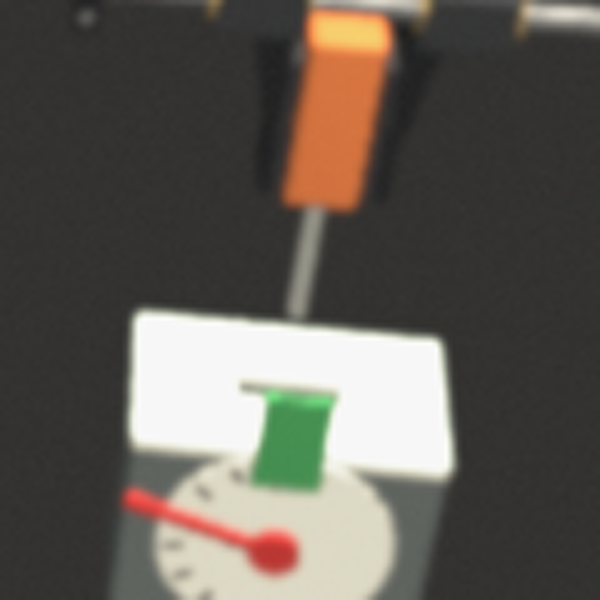

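View pics/top3.png

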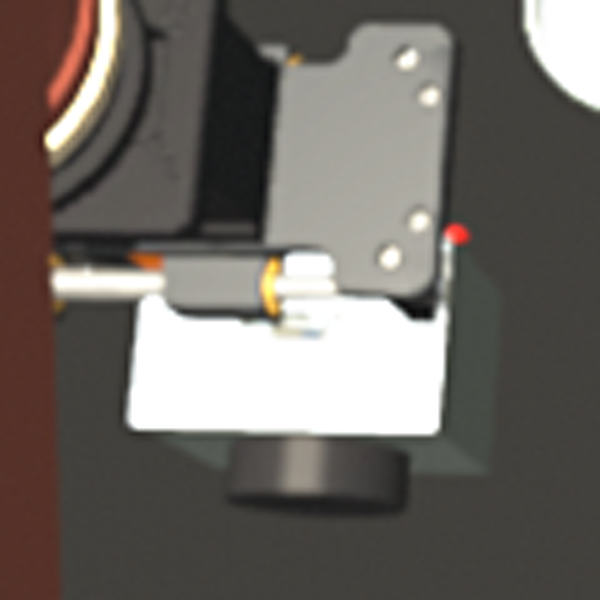

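```bash
python3 go.py 540 202 178 89.8
```

```text
t 5.15 pos [541.07 212.55 206.52] yaw 89.7 f [-0.53  0.14 -1.15] w 0.271
d mm [  1.   -10.54  28.52] rot [-0.03 -0.03 -0.1 ]
```

Call:
arm_command(rows=[{"tx": 1,"ty": -3,"tz": 8,"rx": 0,"ry": 0,"rz": 0,"gripper": 1},{"tx": 1,"ty": -6,"tz": 16,"rx": 0,"ry": 0,"rz": 0,"gripper": 1},{"tx": 1,"ty": -10.5,"tz": 24,"rx": 0,"ry": 0,"rz": 0,"gripper": 1},{"tx": 1,"ty": -10.5,"tz": 28.5,"rx": 0,"ry": 0,"rz": 0,"gripper": 1},{"tx": 1,"ty": -10.5,"tz": 28.5,"rx": 0,"ry": 0,"rz": 0,"gripper": 1}])

```text
t: 5.57
tool_pos: [538.8, 202.7, 176.1]
eef_rot: [-0.002, 0.002, 1.0, -0.0]
force: [-1.0, 0.9, -1.1]
width: 0.272
```

Call:
arm_command(rows=[{"tx": 0,"ty": 0,"tz": 0,"rx": 0,"ry": 0,"rz": 0,"gripper": 1},{"tx": 0,"ty": 0,"tz": 0,"rx": 0,"ry": 0,"rz": 0,"gripper": 1},{"tx": 0,"ty": 0,"tz": 0,"rx": 0,"ry": 0,"rz": 0,"gripper": 1}])

```text
t: 5.82
tool_pos: [540.3, 203.8, 178.8]
eef_rot: [0.0, 0.002, 1.0, 0.0]
force: [0.5, -0.2, -1.4]
width: 0.271
```

```bash
python3 go.py 540 202 178 89.8
python3 - <<'E'
from h import *
s=env.get_state()['tool_pos']
for n in("scene",):
    im=read_camera(n);cv2.imwrite(f"pics/{n}4f.png",im);x,y=(420,210) if n=="scene" else (120,190)
    cv2.imwrite(f"pics/{n}4.png",cv2.resize(im[y:y+60,x:x+80],None,fx=10,fy=10,interpolation=2))
    print(n,proj(n,[s+[0,0,-77],s+[4,0,-77],s+[0,0,-27],[540,214.8-18.5,95],[546.5,214.8-18.5,95],[533.5,214.8-18.5,95]]))
E
python3 go.py 540 202 178 89.8
```

```text
t 5.82 pos [540.33 203.83 178.79] yaw 89.81 f [ 0.46 -0.24 -1.36] w 0.271
d mm [ 0.33 -1.83  0.79] rot [0.01 0.05 0.01]
scene [[450.09810314 244.11735207]
 [450.1405366  245.51768478]
 [454.17067623 220.74026884]
 [445.16030727 246.6539785 ]
 [445.20498573 248.93400065]
 [445.11626859 244.39618459]]
t 5.87 pos [540.32 203.84 178.82] yaw 89.82 f [-0.6   0.12  0.15] w 0.268
d mm [ 0.32 -1.84  0.82] rot [0.01 0.05 0.02]
```

View pics/scene4.png

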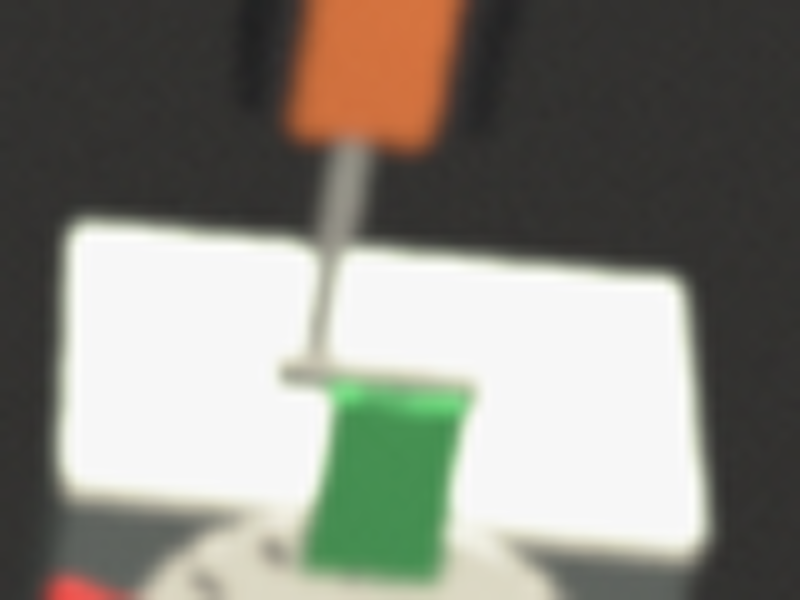

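Run:
```python
import cv2,numpy as np
g=cv2.imread("pics/scene4f.png").astype(int).mean(2)
print("cols 446..458, rows 230..255");print(g[230:256,446:470].astype(int))
print("lid col 430-434 / 480-484:");print(g[228:268,432].astype(int),g[228:270,482].astype(int))
```

```text
cols 446..458, rows 230..255
[[ 49  48  50  50  53  72 107 135 142 126  90  59  50  48  48  49  49  49
   48  50  49  49  48  51]
 [ 48  49  50  51  55  78 112 137 139 118  83  56  50  50  49  49  49  49
   49  50  49  51  49  50]
 [ 67  66  64  60  63  85 121 139 137 110  75  55  50  50  48  48  49  49
   49  50  49  48  48  50]
 [134 131 124 109  95 102 127 141 137 110  82  68  64  60  57  55  53  53
   52  51  50  51  50  50]
 [224 223 216 197 168 142 140 149 156 155 142 133 127 115 105  94  89  84
   79  74  70  67  65  62]
 [246 246 246 244 235 197 159 165 203 227 228 224 218 205 193 180 174 170
  164 155 142 134 127 116]
 [247 247 247 247 246 225 171 184 233 246 246 246 246 245 244 243 242 242
  241 238 231 224 219 208]
 [247 247 247 247 246 229 173 198 242 247 247 247 247 247 247 247 247 247
  247 247 246 246 246 245]
 [247 247 247 247 246 223 173 212 245 247 247 247 247 247 247 247 247 247
  247 247 247 247 247 247]
 [247 247 247 247 245 213 172 221 246 247 247 247 247 247 247 247 247 247
  247 247 247 247 247 247]
 [247 247 247 247 244 203 176 229 246 247 247 247 247 247 247
[... 1218 characters left out ...]
02 101
  102 125 203 245 247 247]
 [247 247 247 247 247 247 225 136 102  98  97  97  98  99  99  99  99  98
  102 135 221 246 247 247]
 [247 247 247 247 247 246 214 127 100  97  98  97  97  98  98  98  98  98
  104 148 230 247 247 247]
 [247 247 247 247 247 245 199 120  99  98  98  98  98  96  98  98  97  98
  110 168 238 247 247 247]]
lid col 430-434 / 480-484:
[ 49  49  52  84 168 241 247 247 247 247 247 247 247 247 247 247 247 247
 247 247 247 247 247 247 247 247 247 247 247 247 240 205 154 114  99  96
  95  96  95  98] [ 48  49  50  49  49  49  50  53  89 175 242 247 247 247 247 247 247 247
 247 247 247 247 247 247 247 247 247 247 247 247 247 247 247 247 247 241
 208 158 117  99  96  96]
```

Call:
arm_command(rows=[{"tx": 0.4,"ty": -2.6,"tz": 1,"rx": 0,"ry": 0,"rz": 0,"gripper": 1},{"tx": 0.4,"ty": -2.6,"tz": 2,"rx": 0,"ry": 0,"rz": 0,"gripper": 1},{"tx": 0.4,"ty": -2.6,"tz": 3,"rx": 0,"ry": 0,"rz": 0,"gripper": 1},{"tx": 0.4,"ty": -2.6,"tz": 4,"rx": 0,"ry": 0,"rz": 0,"gripper": 1},{"tx": 0.4,"ty": -2.6,"tz": 5,"rx": 0,"ry": 0,"rz": 0,"gripper": 1}])

```text
t: 6.28
tool_pos: [539.6, 201.0, 173.2]
eef_rot: [-0.0, 0.002, 1.0, 0.0]
force: [-0.2, -0.7, -1.1]
width: 0.275
```

Call:
arm_command(rows=[{"tx": 0,"ty": 0,"tz": 1,"rx": 0,"ry": 0,"rz": 0,"gripper": 1}])

```text
t: 6.37
tool_pos: [539.5, 201.0, 172.1]
eef_rot: [-0.0, 0.002, 1.0, -0.0]
force: [-0.0, 0.5, -1.0]
width: 0.27
```

Call:
arm_command(rows=[{"tx": 0,"ty": 0,"tz": 1,"rx": 0,"ry": 0,"rz": 0,"gripper": 1}])

```text
t: 6.45
tool_pos: [539.5, 201.0, 171.1]
eef_rot: [-0.0, 0.002, 1.0, -0.0]
force: [-0.3, -0.3, -0.9]
width: 0.269
```

Call:
arm_command(rows=[{"tx": 0,"ty": 0,"tz": 1,"rx": 0,"ry": 0,"rz": 0,"gripper": 1}])

```text
t: 6.53
tool_pos: [539.6, 201.0, 170.2]
eef_rot: [-0.0, 0.002, 1.0, -0.0]
force: [-0.0, -0.1, -2.1]
width: 0.267
```

Call:
arm_command(rows=[{"tx": 0,"ty": 0,"tz": 1,"rx": 0,"ry": 0,"rz": 0,"gripper": 1}])

```text
t: 6.62
tool_pos: [539.6, 201.0, 169.2]
eef_rot: [-0.0, 0.002, 1.0, -0.0]
force: [0.9, 1.0, -0.1]
width: 0.274
```

Call:
arm_command(rows=[{"tx": 0,"ty": 0,"tz": 1,"rx": 0,"ry": 0,"rz": 0,"gripper": 1}])

```text
t: 6.7
tool_pos: [539.6, 201.0, 168.2]
eef_rot: [-0.0, 0.002, 1.0, -0.0]
force: [0.0, -0.2, -0.3]
width: 0.273
```

Call:
arm_command(rows=[{"tx": 0,"ty": 0,"tz": 1,"rx": 0,"ry": 0,"rz": 0,"gripper": 1}])

```text
t: 6.78
tool_pos: [539.6, 201.0, 167.2]
eef_rot: [0.0, 0.002, 1.0, -0.0]
force: [0.2, 0.2, -0.8]
width: 0.273
```

Call:
arm_command(rows=[{"tx": 0,"ty": 0,"tz": 1,"rx": 0,"ry": 0,"rz": 0,"gripper": 1}])

```text
t: 6.87
tool_pos: [539.6, 201.0, 166.2]
eef_rot: [-0.0, 0.002, 1.0, 0.0]
force: [1.1, 0.5, -0.4]
width: 0.274
```

Call:
arm_command(rows=[{"tx": 0,"ty": 0,"tz": 1,"rx": 0,"ry": 0,"rz": 0,"gripper": 1}])

```text
t: 6.95
tool_pos: [539.6, 201.0, 165.2]
eef_rot: [-0.0, 0.002, 1.0, -0.0]
force: [-0.8, 0.5, -1.3]
width: 0.272
```

Call:
arm_command(rows=[{"tx": 0,"ty": 0,"tz": 1,"rx": 0,"ry": 0,"rz": 0,"gripper": 1}])

```text
t: 7.03
tool_pos: [539.6, 201.0, 164.2]
eef_rot: [-0.0, 0.002, 1.0, -0.0]
force: [0.1, -0.0, -0.9]
width: 0.273
```

Call:
arm_command(rows=[{"tx": 0,"ty": 0,"tz": 1,"rx": 0,"ry": 0,"rz": 0,"gripper": 1}])

```text
t: 7.12
tool_pos: [539.6, 201.0, 163.2]
eef_rot: [-0.0, 0.002, 1.0, 0.0]
force: [0.1, -0.4, -1.2]
width: 0.272
```

Call:
arm_command(rows=[{"tx": 0,"ty": 0,"tz": 1,"rx": 0,"ry": 0,"rz": 0,"gripper": 1}])

```text
t: 7.2
tool_pos: [539.7, 201.0, 162.4]
eef_rot: [0.0, 0.002, 1.0, 0.0]
force: [-0.4, -0.2, 3.5]
width: 0.27
```

Call:
arm_command(rows=[{"tx": 0,"ty": 0,"tz": 1,"rx": 0,"ry": 0,"rz": 0,"gripper": 1}])

```text
t: 7.28
tool_pos: [539.8, 201.1, 162.1]
eef_rot: [0.0, 0.002, 1.0, 0.0]
force: [-2.4, -2.0, 8.9]
width: 0.27
```

Call:
arm_command(rows=[{"tx": 0,"ty": 0,"tz": 1,"rx": 0,"ry": 0,"rz": 0,"gripper": 1}])

```text
t: 7.37
tool_pos: [540.0, 201.1, 161.9]
eef_rot: [0.0, 0.002, 1.0, 0.0]
force: [-3.6, -0.5, 13.6]
width: 0.275
```

Call:
arm_command(rows=[{"tx": 0,"ty": 0,"tz": 1,"rx": 0,"ry": 0,"rz": 0,"gripper": 1}])

```text
t: 7.45
tool_pos: [540.1, 201.2, 161.7]
eef_rot: [0.001, 0.002, 1.0, 0.0]
force: [-5.9, -2.7, 15.8]
width: 0.272
```

Contact at the tooth top (tip about 9 mm below the lid). I'll back off and try a gap nearer the middle.

Call:
arm_command(rows=[{"tx": 0.3,"ty": 0,"tz": -2,"rx": 0,"ry": 0,"rz": 0,"gripper": 1},{"tx": 0.3,"ty": 0,"tz": -5,"rx": 0,"ry": 0,"rz": 0,"gripper": 1},{"tx": 0.3,"ty": 0,"tz": -9,"rx": 0,"ry": 0,"rz": 0,"gripper": 1},{"tx": 0.3,"ty": 0,"tz": -9,"rx": 0,"ry": 0,"rz": 0,"gripper": 1},{"tx": 0.3,"ty": 0,"tz": -9,"rx": 0,"ry": 0,"rz": 0,"gripper": 1}])

```text
t: 7.87
tool_pos: [539.4, 201.1, 168.4]
eef_rot: [0.0, 0.002, 1.0, 0.0]
force: [-0.1, 0.6, -0.8]
width: 0.273
```

Call:
arm_command(rows=[{"tx": 0,"ty": 3,"tz": 0,"rx": 0,"ry": 0,"rz": 0,"gripper": 1},{"tx": 0,"ty": 6,"tz": 0,"rx": 0,"ry": 0,"rz": 0,"gripper": 1},{"tx": 0,"ty": 9,"tz": 0,"rx": 0,"ry": 0,"rz": 0,"gripper": 1},{"tx": 0,"ty": 12,"tz": 0,"rx": 0,"ry": 0,"rz": 0,"gripper": 1},{"tx": 0,"ty": 12,"tz": 0,"rx": 0,"ry": 0,"rz": 0,"gripper": 1}])

```text
t: 8.28
tool_pos: [539.2, 213.7, 168.1]
eef_rot: [-0.0, 0.001, 1.0, 0.0]
force: [0.3, -1.4, -1.7]
width: 0.27
```

```bash
python3 go.py 539.6 214.2 163 89.8
```

```text
t 8.28 pos [539.19 213.73 168.15] yaw 89.84 f [ 0.26 -1.44 -1.69] w 0.27
d mm [-0.41  0.47  5.15] rot [ 0.01 -0.01  0.04]
```

Call:
arm_command(rows=[{"tx": -0.3,"ty": 0,"tz": 1,"rx": 0,"ry": 0,"rz": 0,"gripper": 1},{"tx": -0.3,"ty": 0,"tz": 2,"rx": 0,"ry": 0,"rz": 0,"gripper": 1},{"tx": -0.3,"ty": 0,"tz": 3,"rx": 0,"ry": 0,"rz": 0,"gripper": 1}])

```text
t: 8.53
tool_pos: [539.6, 213.0, 165.1]
eef_rot: [-0.0, 0.002, 1.0, -0.0]
force: [0.2, 0.3, -1.1]
width: 0.272
```

Call:
arm_command(rows=[{"tx": 0,"ty": 0,"tz": 1,"rx": 0,"ry": 0,"rz": 0,"gripper": 1}])

```text
t: 8.62
tool_pos: [539.6, 212.9, 164.1]
eef_rot: [-0.0, 0.002, 1.0, -0.0]
force: [-0.4, -0.8, -0.7]
width: 0.27
```

Call:
arm_command(rows=[{"tx": 0,"ty": 0,"tz": 1,"rx": 0,"ry": 0,"rz": 0,"gripper": 1}])

```text
t: 8.7
tool_pos: [539.6, 212.9, 163.1]
eef_rot: [-0.0, 0.002, 1.0, -0.0]
force: [0.8, -0.1, -1.1]
width: 0.272
```

Call:
arm_command(rows=[{"tx": 0,"ty": 0,"tz": 1,"rx": 0,"ry": 0,"rz": 0,"gripper": 1}])

```text
t: 8.78
tool_pos: [539.6, 212.9, 162.2]
eef_rot: [-0.0, 0.002, 1.0, -0.0]
force: [-0.8, -0.3, -0.5]
width: 0.267
```

Tip z ≈ 85.4 with no contact, so this is a gap. Going deeper to tip z ≈ 78.

Call:
arm_command(rows=[{"tx": 0,"ty": 0,"tz": 1,"rx": 0,"ry": 0,"rz": 0,"gripper": 1},{"tx": 0,"ty": 0,"tz": 2,"rx": 0,"ry": 0,"rz": 0,"gripper": 1}])

```text
t: 8.95
tool_pos: [539.6, 213.0, 160.2]
eef_rot: [-0.0, 0.002, 1.0, -0.0]
force: [0.6, -0.8, -1.4]
width: 0.274
```

Call:
arm_command(rows=[{"tx": 0,"ty": 0,"tz": 1,"rx": 0,"ry": 0,"rz": 0,"gripper": 1},{"tx": 0,"ty": 0,"tz": 2,"rx": 0,"ry": 0,"rz": 0,"gripper": 1}])

```text
t: 9.12
tool_pos: [539.6, 213.0, 158.2]
eef_rot: [-0.0, 0.002, 1.0, -0.0]
force: [-0.2, -0.4, -1.5]
width: 0.274
```

Call:
arm_command(rows=[{"tx": 0,"ty": 0,"tz": 1,"rx": 0,"ry": 0,"rz": 0,"gripper": 1},{"tx": 0,"ty": 0,"tz": 2,"rx": 0,"ry": 0,"rz": 0,"gripper": 1},{"tx": 0,"ty": 0,"tz": 3,"rx": 0,"ry": 0,"rz": 0,"gripper": 1}])

```text
t: 9.37
tool_pos: [539.6, 213.0, 155.2]
eef_rot: [0.0, 0.002, 1.0, 0.0]
force: [0.2, 0.0, -0.9]
width: 0.268
```

Call:
arm_command(rows=[{"tx": 0,"ty": 1,"tz": 0,"rx": 0,"ry": 0,"rz": 0,"gripper": 1},{"tx": 0,"ty": 2,"tz": 0,"rx": 0,"ry": 0,"rz": 0,"gripper": 1},{"tx": 0,"ty": 3,"tz": 0,"rx": 0,"ry": 0,"rz": 0,"gripper": 1}])

```text
t: 9.62
tool_pos: [539.7, 216.1, 155.4]
eef_rot: [0.0, 0.002, 1.0, 0.0]
force: [0.2, -0.1, -1.7]
width: 0.275
```

Call:
arm_command(rows=[{"tx": 0,"ty": 1,"tz": 0,"rx": 0,"ry": 0,"rz": 0,"gripper": 1},{"tx": 0,"ty": 2,"tz": 0,"rx": 0,"ry": 0,"rz": 0,"gripper": 1}])

```text
t: 9.78
tool_pos: [539.7, 218.2, 155.4]
eef_rot: [0.0, 0.002, 1.0, 0.0]
force: [-1.1, 0.1, -1.0]
width: 0.274
```

Call:
arm_command(rows=[{"tx": 0,"ty": 1,"tz": 0,"rx": 0,"ry": 0,"rz": 0,"gripper": 1},{"tx": 0,"ty": 2,"tz": 0,"rx": 0,"ry": 0,"rz": 0,"gripper": 1}])

```text
t: 9.95
tool_pos: [539.7, 220.2, 155.4]
eef_rot: [0.0, 0.002, 1.0, 0.0]
force: [-0.1, -0.0, -1.6]
width: 0.273
```

Call:
arm_command(rows=[{"tx": 0,"ty": 1,"tz": 0,"rx": 0,"ry": 0,"rz": 0,"gripper": 1},{"tx": 0,"ty": 2,"tz": 0,"rx": 0,"ry": 0,"rz": 0,"gripper": 1}])

```text
t: 10.12
tool_pos: [539.7, 221.0, 155.2]
eef_rot: [-0.0, 0.002, 1.0, -0.001]
force: [0.2, -6.2, -0.3]
width: 0.27
```

Call:
arm_command(rows=[{"tx": 0,"ty": 1,"tz": 0,"rx": 0,"ry": 0,"rz": 0,"gripper": 1}])

```text
t: 10.2
tool_pos: [539.7, 221.7, 155.1]
eef_rot: [-0.0, 0.002, 1.0, -0.001]
force: [-0.2, -6.4, -1.1]
width: 0.274
```

Call:
arm_command(rows=[{"tx": 0,"ty": 1,"tz": 0,"rx": 0,"ry": 0,"rz": 0,"gripper": 1},{"tx": 0,"ty": 2,"tz": 0,"rx": 0,"ry": 0,"rz": 0,"gripper": 1}])

```text
t: 10.37
tool_pos: [539.6, 223.4, 154.9]
eef_rot: [-0.0, 0.002, 1.0, -0.002]
force: [-0.1, -7.2, -2.0]
width: 0.27
```

Call:
arm_command(rows=[{"tx": 0,"ty": 1,"tz": 0,"rx": 0,"ry": 0,"rz": 0,"gripper": 1},{"tx": 0,"ty": 2,"tz": 0,"rx": 0,"ry": 0,"rz": 0,"gripper": 1}])

```text
t: 10.53
tool_pos: [539.6, 225.4, 154.9]
eef_rot: [-0.0, 0.002, 1.0, -0.002]
force: [-0.6, -6.5, -0.9]
width: 0.274
```

Call:
arm_command(rows=[{"tx": 0,"ty": 1,"tz": 0,"rx": 0,"ry": 0,"rz": 0,"gripper": 1},{"tx": 0,"ty": 2,"tz": 0,"rx": 0,"ry": 0,"rz": 0,"gripper": 1}])

```text
t: 10.7
tool_pos: [539.6, 227.5, 155.0]
eef_rot: [-0.0, 0.002, 1.0, -0.001]
force: [-0.6, -5.9, -0.6]
width: 0.273
```

Call:
arm_command(rows=[{"tx": 0,"ty": 1,"tz": 0,"rx": 0,"ry": 0,"rz": 0,"gripper": 1}])

```text
t: 10.78
tool_pos: [539.6, 228.6, 155.0]
eef_rot: [-0.0, 0.002, 1.0, -0.001]
force: [-1.0, -6.3, -0.4]
width: 0.274
```

Call:
arm_command(rows=[{"tx": 0,"ty": 0.6,"tz": 0,"rx": 0,"ry": 0,"rz": 0,"gripper": 1}])

```text
t: 10.87
tool_pos: [539.7, 229.3, 155.1]
eef_rot: [-0.0, 0.002, 1.0, -0.001]
force: [-0.7, -4.8, 0.2]
width: 0.275
```

```bash
cat > look.py <<'E'
import sys
from h import *
im=read_camera("scene");cv2.imwrite(f"pics/s{sys.argv[1]}f.png",im)
cv2.imwrite(f"pics/s{sys.argv[1]}.png",cv2.resize(im[190:310,410:510],None,fx=5,fy=5,interpolation=2))
b,g,r=[im[...,i].astype(int) for i in range(3)]
m=((r>140)&(g<90)&(b<100)).astype(np.uint8);m[:,:410]=0;m[:,510:]=0;m[:220]=0
v=np.argwhere(m);nx=np.array([1.,0,0]);o=np.array([540,214.2,54.])
uv=v[:,::-1].astype(float)
P=onplane("scene",uv,nx,o+38*nx)-o
hub=np.median(P[np.argsort(-cv2.distanceTransform(m,cv2.DIST_L2,3)[m>0])[:9]],0)
d=P-hub;R=np.hypot(d[:,1],d[:,2]);k=R>np.percentile(R,90)
t=d[k].mean(0);print("hub",hub.round(1),"far",t.round(1),"angle short of up",np.degrees(np.arctan2(-t[1],t[2])).round(1),"r",R.max().round(1))
E
python3 look.py 5; python3 go.py 539.6 214.2 155 89.8
```

```text
hub [38.   2.4 -0.9] far [  0.   13.9 116.6] angle short of up -6.8 r 128.5
t 10.92 pos [539.71 229.41 155.19] yaw 89.8 f [-0.42 -5.21  0.33] w 0.269
d mm [  0.06 -15.21   0.22] rot [-0.14 -0.02 -0.  ]
```

View pics/s5.png

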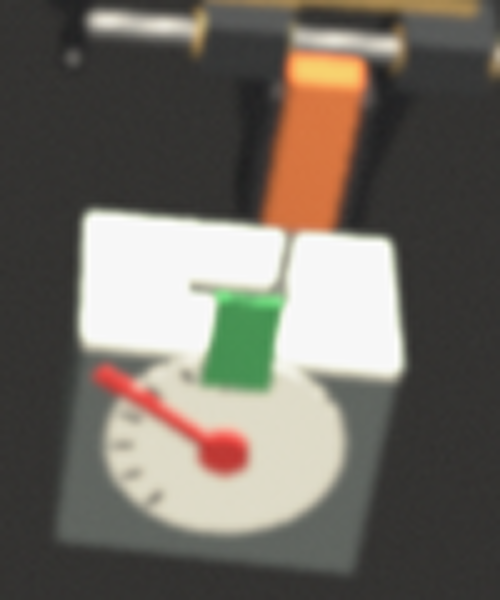

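The pointer has advanced to (431,265). Next stroke: back off, lift clear, and re-enter on the -y side.

Call:
arm_command(rows=[{"tx": 0,"ty": -2,"tz": 0,"rx": 0,"ry": 0,"rz": 0,"gripper": 1},{"tx": 0,"ty": -4,"tz": 0,"rx": 0,"ry": 0,"rz": 0,"gripper": 1},{"tx": 0,"ty": -4,"tz": -5,"rx": 0,"ry": 0,"rz": 0,"gripper": 1},{"tx": 0,"ty": -4,"tz": -10,"rx": 0,"ry": 0,"rz": 0,"gripper": 1},{"tx": 0,"ty": -4,"tz": -13,"rx": 0,"ry": 0,"rz": 0,"gripper": 1}])

```text
t: 11.33
tool_pos: [540.1, 227.0, 169.4]
eef_rot: [0.001, 0.002, 1.0, 0.0]
force: [-0.1, 0.1, -0.4]
width: 0.271
```

Call:
arm_command(rows=[{"tx": 0,"ty": -4,"tz": 0,"rx": 0,"ry": 0,"rz": 0,"gripper": 1},{"tx": 0,"ty": -9,"tz": 0,"rx": 0,"ry": 0,"rz": 0,"gripper": 1},{"tx": 0,"ty": -14,"tz": 0,"rx": 0,"ry": 0,"rz": 0,"gripper": 1},{"tx": 0,"ty": -19,"tz": 0,"rx": 0,"ry": 0,"rz": 0,"gripper": 1},{"tx": 0,"ty": -23,"tz": 0,"rx": 0,"ry": 0,"rz": 0,"gripper": 1}])

```text
t: 11.75
tool_pos: [539.4, 202.8, 168.0]
eef_rot: [-0.0, 0.002, 1.0, -0.0]
force: [0.6, 0.3, -0.4]
width: 0.271
```

```bash
sed -i 's/m\[:220\]=0/m[:258]=0/' look.py; python3 look.py 6; python3 go.py 539.6 202.2 155 89.8
```

```text
hub [38.   2.4 -0.7] far [  0.  -44.4  29. ] angle short of up 56.9 r 55.3
t 11.8 pos [539.48 202.25 168.02] yaw 89.76 f [ 0.32  0.03 -0.81] w 0.274
d mm [-0.12 -0.04 13.02] rot [-0.04 -0.03 -0.04]
```

Call:
arm_command(rows=[{"tx": 0,"ty": 0,"tz": 1.2,"rx": 0,"ry": 0,"rz": 0,"gripper": 1},{"tx": 0,"ty": 0,"tz": 2.4,"rx": 0,"ry": 0,"rz": 0,"gripper": 1},{"tx": 0,"ty": 0,"tz": 3.6,"rx": 0,"ry": 0,"rz": 0,"gripper": 1}])

```text
t: 12.05
tool_pos: [539.6, 203.7, 164.5]
eef_rot: [-0.0, 0.002, 1.0, 0.0]
force: [0.3, 0.3, -1.2]
width: 0.273
```

Call:
arm_command(rows=[{"tx": 0,"ty": 0,"tz": 1,"rx": 0,"ry": 0,"rz": 0,"gripper": 1},{"tx": 0,"ty": 0,"tz": 2,"rx": 0,"ry": 0,"rz": 0,"gripper": 1}])

```text
t: 12.22
tool_pos: [539.5, 203.8, 162.4]
eef_rot: [-0.0, 0.002, 1.0, -0.0]
force: [0.9, 0.5, -1.2]
width: 0.273
```

Call:
arm_command(rows=[{"tx": 0,"ty": 0,"tz": 1,"rx": 0,"ry": 0,"rz": 0,"gripper": 1},{"tx": 0,"ty": 0,"tz": 2,"rx": 0,"ry": 0,"rz": 0,"gripper": 1}])

```text
t: 12.38
tool_pos: [539.5, 203.7, 160.6]
eef_rot: [-0.0, 0.002, 1.0, -0.0]
force: [-0.2, 1.3, -0.9]
width: 0.272
```

Call:
arm_command(rows=[{"tx": 0,"ty": 0,"tz": 1,"rx": 0,"ry": 0,"rz": 0,"gripper": 1},{"tx": 0,"ty": 0,"tz": 2,"rx": 0,"ry": 0,"rz": 0,"gripper": 1}])

```text
t: 12.55
tool_pos: [539.6, 203.7, 158.6]
eef_rot: [0.0, 0.002, 1.0, -0.0]
force: [0.1, -0.5, -0.5]
width: 0.273
```

Call:
arm_command(rows=[{"tx": 0,"ty": 0,"tz": 1,"rx": 0,"ry": 0,"rz": 0,"gripper": 1},{"tx": 0,"ty": 0,"tz": 2,"rx": 0,"ry": 0,"rz": 0,"gripper": 1},{"tx": 0,"ty": 0,"tz": 3,"rx": 0,"ry": 0,"rz": 0,"gripper": 1}])

```text
t: 12.8
tool_pos: [539.6, 203.6, 155.6]
eef_rot: [0.0, 0.002, 1.0, -0.0]
force: [0.9, 0.2, -0.9]
width: 0.273
```

Gap found. Pushing +y from TCP y 203.6 toward 229, 2 mm per call.

Call:
arm_command(rows=[{"tx": 0,"ty": 1,"tz": 0,"rx": 0,"ry": 0,"rz": 0,"gripper": 1},{"tx": 0,"ty": 2,"tz": 0,"rx": 0,"ry": 0,"rz": 0,"gripper": 1}])

```text
t: 12.97
tool_pos: [539.6, 205.6, 155.6]
eef_rot: [-0.0, 0.002, 1.0, 0.0]
force: [0.6, 0.3, 0.3]
width: 0.273
```

Call:
arm_command(rows=[{"tx": 0,"ty": 1,"tz": 0,"rx": 0,"ry": 0,"rz": 0,"gripper": 1},{"tx": 0,"ty": 2,"tz": 0,"rx": 0,"ry": 0,"rz": 0,"gripper": 1}])

```text
t: 13.13
tool_pos: [539.6, 206.7, 155.7]
eef_rot: [-0.0, 0.002, 1.0, -0.001]
force: [-0.5, -3.7, 0.3]
width: 0.269
```

Call:
arm_command(rows=[{"tx": 0,"ty": 1,"tz": 0,"rx": 0,"ry": 0,"rz": 0,"gripper": 1},{"tx": 0,"ty": 2,"tz": 0,"rx": 0,"ry": 0,"rz": 0,"gripper": 1}])

```text
t: 13.3
tool_pos: [539.7, 208.8, 156.0]
eef_rot: [-0.0, 0.002, 1.0, -0.001]
force: [-0.5, -5.1, 1.6]
width: 0.274
```

Call:
arm_command(rows=[{"tx": 0,"ty": 1,"tz": 0,"rx": 0,"ry": 0,"rz": 0,"gripper": 1},{"tx": 0,"ty": 2,"tz": 0,"rx": 0,"ry": 0,"rz": 0,"gripper": 1}])

```text
t: 13.47
tool_pos: [539.8, 210.8, 156.1]
eef_rot: [0.0, 0.002, 1.0, -0.001]
force: [0.0, -6.2, 2.1]
width: 0.268
```

Call:
arm_command(rows=[{"tx": 0,"ty": 1,"tz": 0,"rx": 0,"ry": 0,"rz": 0,"gripper": 1},{"tx": 0,"ty": 2,"tz": 0,"rx": 0,"ry": 0,"rz": 0,"gripper": 1}])

```text
t: 13.63
tool_pos: [539.8, 212.6, 156.2]
eef_rot: [0.0, 0.002, 1.0, -0.001]
force: [-1.0, -5.0, 1.9]
width: 0.275
```

Call:
arm_command(rows=[{"tx": 0,"ty": 1,"tz": 0,"rx": 0,"ry": 0,"rz": 0,"gripper": 1},{"tx": 0,"ty": 2,"tz": 0,"rx": 0,"ry": 0,"rz": 0,"gripper": 1}])

```text
t: 13.8
tool_pos: [539.8, 214.6, 156.1]
eef_rot: [0.0, 0.002, 1.0, -0.001]
force: [0.0, -5.5, 0.7]
width: 0.273
```

Call:
arm_command(rows=[{"tx": 0,"ty": 1,"tz": 0,"rx": 0,"ry": 0,"rz": 0,"gripper": 1},{"tx": 0,"ty": 2,"tz": 0,"rx": 0,"ry": 0,"rz": 0,"gripper": 1}])

```text
t: 13.97
tool_pos: [539.8, 216.6, 156.0]
eef_rot: [0.0, 0.002, 1.0, -0.001]
force: [0.2, -5.8, 0.5]
width: 0.271
```

```bash
python3 look.py 7; python3 go.py 539.6 202.2 155 89.8
```

```text
hub [38.   2.4 -0.7] far [  0.  -29.3  37.4] angle short of up 38.0 r 50.3
t 14.02 pos [539.82 216.78 155.96] yaw 89.8 f [-0.79 -5.14  1.39] w 0.27
d mm [  0.17 -14.58   0.99] rot [-0.11  0.01  0.  ]
```

Call:
arm_command(rows=[{"tx": 0,"ty": 1,"tz": 0,"rx": 0,"ry": 0,"rz": 0,"gripper": 1},{"tx": 0,"ty": 2,"tz": 0,"rx": 0,"ry": 0,"rz": 0,"gripper": 1}])

```text
t: 14.18
tool_pos: [539.8, 218.5, 155.7]
eef_rot: [-0.0, 0.002, 1.0, -0.001]
force: [0.1, -7.1, -0.4]
width: 0.273
```

Call:
arm_command(rows=[{"tx": 0,"ty": 1,"tz": 0,"rx": 0,"ry": 0,"rz": 0,"gripper": 1},{"tx": 0,"ty": 2,"tz": 0,"rx": 0,"ry": 0,"rz": 0,"gripper": 1}])

```text
t: 14.35
tool_pos: [539.7, 220.3, 155.5]
eef_rot: [-0.0, 0.002, 1.0, -0.001]
force: [0.6, -5.8, -2.4]
width: 0.274
```

Call:
arm_command(rows=[{"tx": 0,"ty": 1,"tz": 0,"rx": 0,"ry": 0,"rz": 0,"gripper": 1},{"tx": 0,"ty": 2,"tz": 0,"rx": 0,"ry": 0,"rz": 0,"gripper": 1}])

```text
t: 14.52
tool_pos: [539.6, 222.3, 155.3]
eef_rot: [-0.0, 0.002, 1.0, -0.001]
force: [-0.1, -6.6, -1.5]
width: 0.271
```

Call:
arm_command(rows=[{"tx": 0,"ty": 1,"tz": 0,"rx": 0,"ry": 0,"rz": 0,"gripper": 1},{"tx": 0,"ty": 2,"tz": 0,"rx": 0,"ry": 0,"rz": 0,"gripper": 1}])

```text
t: 14.68
tool_pos: [539.6, 224.3, 155.4]
eef_rot: [-0.0, 0.002, 1.0, -0.001]
force: [0.2, -6.8, -1.0]
width: 0.272
```

Call:
arm_command(rows=[{"tx": 0,"ty": 1,"tz": 0,"rx": 0,"ry": 0,"rz": 0,"gripper": 1},{"tx": 0,"ty": 2,"tz": 0,"rx": 0,"ry": 0,"rz": 0,"gripper": 1}])

```text
t: 14.85
tool_pos: [539.7, 226.4, 155.5]
eef_rot: [-0.0, 0.002, 1.0, -0.001]
force: [0.0, -7.0, -0.8]
width: 0.274
```

Call:
arm_command(rows=[{"tx": 0,"ty": 1,"tz": 0,"rx": 0,"ry": 0,"rz": 0,"gripper": 1}])

```text
t: 14.93
tool_pos: [539.7, 227.4, 155.5]
eef_rot: [-0.0, 0.002, 1.0, -0.001]
force: [-0.2, -5.9, -0.7]
width: 0.27
```

```bash
python3 look.py 8; python3 go.py 539.6 202.2 155 89.8
```

```text
hub [38.   2.4 -0.5] far [  0.  -10.6  41.7] angle short of up 14.3 r 49.1
t 14.98 pos [539.67 227.66 155.58] yaw 89.79 f [ 0.2  -6.47 -0.04] w 0.275
d mm [ -0.03 -25.46   0.63] rot [-0.12 -0.02 -0.01]
```

Call:
arm_command(rows=[{"tx": 0,"ty": -2,"tz": 0,"rx": 0,"ry": 0,"rz": 0,"gripper": 1},{"tx": 0,"ty": -4,"tz": 0,"rx": 0,"ry": 0,"rz": 0,"gripper": 1},{"tx": 0,"ty": -4,"tz": -5,"rx": 0,"ry": 0,"rz": 0,"gripper": 1},{"tx": 0,"ty": -4,"tz": -10,"rx": 0,"ry": 0,"rz": 0,"gripper": 1},{"tx": 0,"ty": -4,"tz": -12.5,"rx": 0,"ry": 0,"rz": 0,"gripper": 1}])

```text
t: 15.4
tool_pos: [540.2, 225.0, 169.4]
eef_rot: [0.001, 0.002, 1.0, 0.0]
force: [1.0, 0.2, 0.0]
width: 0.272
```

Call:
arm_command(rows=[{"tx": 0,"ty": -4,"tz": 0,"rx": 0,"ry": 0,"rz": 0,"gripper": 1},{"tx": 0,"ty": -9,"tz": 0,"rx": 0,"ry": 0,"rz": 0,"gripper": 1},{"tx": 0,"ty": -14,"tz": 0,"rx": 0,"ry": 0,"rz": 0,"gripper": 1},{"tx": 0,"ty": -19,"tz": 0,"rx": 0,"ry": 0,"rz": 0,"gripper": 1},{"tx": 0,"ty": -22,"tz": 0,"rx": 0,"ry": 0,"rz": 0,"gripper": 1}])

```text
t: 15.82
tool_pos: [539.4, 201.7, 167.9]
eef_rot: [-0.0, 0.002, 1.0, -0.0]
force: [-0.2, -0.2, -1.5]
width: 0.27
```

```bash
python3 look.py 9; python3 go.py 539.6 202.2 155 89.8
```

```text
hub [38.   2.4 -0.5] far [  0.  -10.5  42.6] angle short of up 13.9 r 49.1
t 15.87 pos [539.51 201.4  167.94] yaw 89.76 f [ 0.94 -0.66 -0.29] w 0.272
d mm [-0.1   0.8  12.94] rot [-0.03 -0.03 -0.04]
```

Call:
arm_command(rows=[{"tx": 0,"ty": 0,"tz": 1.2,"rx": 0,"ry": 0,"rz": 0,"gripper": 1},{"tx": 0,"ty": 0,"tz": 2.4,"rx": 0,"ry": 0,"rz": 0,"gripper": 1},{"tx": 0,"ty": 0,"tz": 3.6,"rx": 0,"ry": 0,"rz": 0,"gripper": 1}])

```text
t: 16.12
tool_pos: [539.5, 202.7, 164.4]
eef_rot: [-0.0, 0.002, 1.0, 0.0]
force: [-2.0, -0.2, -0.2]
width: 0.272
```

Call:
arm_command(rows=[{"tx": 0,"ty": 0,"tz": 1,"rx": 0,"ry": 0,"rz": 0,"gripper": 1},{"tx": 0,"ty": 0,"tz": 2,"rx": 0,"ry": 0,"rz": 0,"gripper": 1}])

```text
t: 16.28
tool_pos: [539.5, 202.8, 162.3]
eef_rot: [-0.0, 0.002, 1.0, -0.0]
force: [0.4, 0.3, -0.6]
width: 0.272
```

Call:
arm_command(rows=[{"tx": 0,"ty": 0,"tz": 1,"rx": 0,"ry": 0,"rz": 0,"gripper": 1},{"tx": 0,"ty": 0,"tz": 2,"rx": 0,"ry": 0,"rz": 0,"gripper": 1}])

```text
t: 16.45
tool_pos: [539.5, 202.7, 160.4]
eef_rot: [-0.0, 0.002, 1.0, -0.0]
force: [-0.1, -0.2, -1.3]
width: 0.273
```

Call:
arm_command(rows=[{"tx": 0,"ty": 0,"tz": 1,"rx": 0,"ry": 0,"rz": 0,"gripper": 1},{"tx": 0,"ty": 0,"tz": 2,"rx": 0,"ry": 0,"rz": 0,"gripper": 1}])

```text
t: 16.62
tool_pos: [539.6, 202.7, 158.5]
eef_rot: [0.0, 0.002, 1.0, 0.0]
force: [0.6, -0.6, -1.1]
width: 0.273
```

Call:
arm_command(rows=[{"tx": 0,"ty": 0,"tz": 1,"rx": 0,"ry": 0,"rz": 0,"gripper": 1},{"tx": 0,"ty": 0,"tz": 2,"rx": 0,"ry": 0,"rz": 0,"gripper": 1},{"tx": 0,"ty": 0,"tz": 3,"rx": 0,"ry": 0,"rz": 0,"gripper": 1}])

```text
t: 16.87
tool_pos: [539.6, 202.6, 155.5]
eef_rot: [-0.0, 0.002, 1.0, -0.0]
force: [-0.3, 0.5, -1.0]
width: 0.273
```

Call:
arm_command(rows=[{"tx": 0,"ty": 1,"tz": 0,"rx": 0,"ry": 0,"rz": 0,"gripper": 1},{"tx": 0,"ty": 2,"tz": 0,"rx": 0,"ry": 0,"rz": 0,"gripper": 1}])

```text
t: 17.03
tool_pos: [539.5, 204.4, 155.5]
eef_rot: [-0.0, 0.002, 1.0, -0.0]
force: [-0.4, -2.7, -1.2]
width: 0.275
```

Call:
arm_command(rows=[{"tx": 0,"ty": 1,"tz": 0,"rx": 0,"ry": 0,"rz": 0,"gripper": 1}])

```text
t: 17.12
tool_pos: [539.5, 204.8, 155.5]
eef_rot: [-0.0, 0.002, 1.0, -0.001]
force: [-0.9, -5.2, -0.7]
width: 0.273
```

Call:
arm_command(rows=[{"tx": 0,"ty": 1,"tz": 0,"rx": 0,"ry": 0,"rz": 0,"gripper": 1}])

```text
t: 17.2
tool_pos: [539.6, 205.7, 155.6]
eef_rot: [-0.0, 0.002, 1.0, -0.001]
force: [-1.0, -4.4, 2.1]
width: 0.27
```

Call:
arm_command(rows=[{"tx": 0,"ty": 1,"tz": 0,"rx": 0,"ry": 0,"rz": 0,"gripper": 1}])

```text
t: 17.28
tool_pos: [539.6, 206.7, 155.8]
eef_rot: [-0.0, 0.002, 1.0, -0.001]
force: [-1.1, -5.2, 1.0]
width: 0.269
```

Call:
arm_command(rows=[{"tx": 0,"ty": 1,"tz": 0,"rx": 0,"ry": 0,"rz": 0,"gripper": 1}])

```text
t: 17.37
tool_pos: [539.7, 207.8, 155.9]
eef_rot: [-0.0, 0.002, 1.0, -0.001]
force: [-0.3, -5.0, 2.0]
width: 0.269
```

Call:
arm_command(rows=[{"tx": 0,"ty": 1,"tz": 0,"rx": 0,"ry": 0,"rz": 0,"gripper": 1}])

```text
t: 17.45
tool_pos: [539.8, 208.8, 156.0]
eef_rot: [0.0, 0.002, 1.0, -0.001]
force: [-0.9, -5.6, 0.9]
width: 0.274
```

```bash
python3 look.py 10; python3 go.py 539.6 202.2 155 89.8
```

```text
hub [38.   2.4 -0.5] far [ 0.  -5.7 45.1] angle short of up 7.2 r 48.7
t 17.5 pos [539.75 208.99 155.97] yaw 89.8 f [-1.47 -5.27  1.02] w 0.275
d mm [ 0.12 -6.79  0.98] rot [-0.09  0.01  0.  ]
```

Call:
arm_command(rows=[{"tx": 0,"ty": 0.8,"tz": 0,"rx": 0,"ry": 0,"rz": 0,"gripper": 1}])

```text
t: 17.58
tool_pos: [539.8, 209.7, 156.0]
eef_rot: [0.0, 0.002, 1.0, -0.001]
force: [-0.2, -5.0, 2.5]
width: 0.273
```

Call:
arm_command(rows=[{"tx": 0,"ty": 0.8,"tz": 0,"rx": 0,"ry": 0,"rz": 0,"gripper": 1}])

```text
t: 17.67
tool_pos: [539.9, 210.5, 156.0]
eef_rot: [0.0, 0.002, 1.0, -0.001]
force: [-0.8, -4.8, 1.9]
width: 0.274
```

Call:
arm_command(rows=[{"tx": 0,"ty": 0.8,"tz": 0,"rx": 0,"ry": 0,"rz": 0,"gripper": 1}])

```text
t: 17.75
tool_pos: [539.9, 211.2, 156.1]
eef_rot: [0.0, 0.002, 1.0, -0.001]
force: [-0.9, -5.4, 1.8]
width: 0.273
```

Call:
arm_command(rows=[{"tx": 0,"ty": 0.8,"tz": 0,"rx": 0,"ry": 0,"rz": 0,"gripper": 1}])

```text
t: 17.83
tool_pos: [539.9, 211.9, 156.1]
eef_rot: [0.0, 0.002, 1.0, -0.001]
force: [-1.0, -4.7, 2.2]
width: 0.274
```

Call:
arm_command(rows=[{"tx": 0,"ty": 0.8,"tz": 0,"rx": 0,"ry": 0,"rz": 0,"gripper": 1}])

```text
t: 17.92
tool_pos: [539.9, 212.7, 156.1]
eef_rot: [0.0, 0.002, 1.0, -0.001]
force: [-0.5, -5.9, 1.5]
width: 0.273
```

Call:
arm_command(rows=[{"tx": 0,"ty": 0.8,"tz": 0,"rx": 0,"ry": 0,"rz": 0,"gripper": 1}])

```text
t: 18.0
tool_pos: [539.9, 213.2, 156.1]
eef_rot: [0.0, 0.002, 1.0, -0.001]
force: [-1.5, -7.9, 1.9]
width: 0.274
```

```bash
python3 look.py 11; python3 go.py 539.6 202.2 155 89.8
```

```text
hub [38.   2.4 -0.7] far [ 0.   0.8 46.8] angle short of up -1.0 r 49.8
t 18.05 pos [539.9  213.25 156.05] yaw 89.81 f [-1.68 -6.66  2.8 ] w 0.271
d mm [  0.27 -11.05   1.08] rot [-0.15  0.02  0.01]
```

View pics/s11.png

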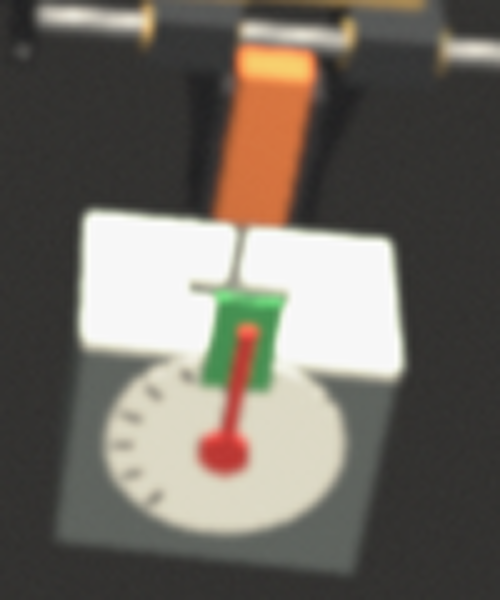

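The pointer (459,256) is mid-band and the force is starting to rise. Pressing on gently.

Call:
arm_command(rows=[{"tx": 0,"ty": 0.6,"tz": 0,"rx": 0,"ry": 0,"rz": 0,"gripper": 1}])

```text
t: 18.13
tool_pos: [539.9, 213.5, 156.1]
eef_rot: [0.0, 0.002, 1.0, -0.002]
force: [0.1, -8.5, 3.2]
width: 0.272
```

Call:
arm_command(rows=[{"tx": 0,"ty": 0.6,"tz": 0,"rx": 0,"ry": 0,"rz": 0,"gripper": 1}])

```text
t: 18.22
tool_pos: [539.9, 213.7, 156.1]
eef_rot: [0.0, 0.002, 1.0, -0.002]
force: [-0.8, -9.6, 4.1]
width: 0.273
```

Call:
arm_command(rows=[{"tx": 0,"ty": 0.8,"tz": 0,"rx": 0,"ry": 0,"rz": 0,"gripper": 1}])

```text
t: 18.3
tool_pos: [539.9, 214.0, 156.1]
eef_rot: [0.0, 0.002, 1.0, -0.002]
force: [-1.2, -12.0, 3.8]
width: 0.27
```

Call:
arm_command(rows=[{"tx": 0,"ty": 0.8,"tz": 0,"rx": 0,"ry": 0,"rz": 0,"gripper": 1}])

```text
t: 18.38
tool_pos: [540.0, 214.3, 156.1]
eef_rot: [-0.0, 0.002, 1.0, -0.003]
force: [-1.2, -14.0, 4.4]
width: 0.273
```

Call:
arm_command(rows=[{"tx": 0,"ty": 0.8,"tz": 0,"rx": 0,"ry": 0,"rz": 0,"gripper": 1}])

```text
t: 18.47
tool_pos: [540.0, 214.6, 156.0]
eef_rot: [-0.0, 0.002, 1.0, -0.003]
force: [-1.7, -15.8, 4.8]
width: 0.271
```

Call:
arm_command(rows=[{"tx": 0,"ty": 0.4,"tz": 0,"rx": 0,"ry": 0,"rz": 0,"gripper": 1}])

```text
t: 18.55
tool_pos: [540.0, 214.7, 156.1]
eef_rot: [-0.0, 0.002, 1.0, -0.004]
force: [-1.3, -15.7, 4.8]
width: 0.275
```

Call:
arm_command(rows=[{"tx": 0,"ty": 0.5,"tz": 0,"rx": 0,"ry": 0,"rz": 0,"gripper": 1},{"tx": 0,"ty": 0.5,"tz": 0,"rx": 0,"ry": 0,"rz": 0,"gripper": 1}])

```text
t: 18.72
tool_pos: [540.0, 214.8, 156.0]
eef_rot: [-0.0, 0.002, 1.0, -0.004]
force: [-2.2, -16.4, 4.5]
width: 0.274
```

Call:
arm_command(rows=[{"tx": 0,"ty": 0.4,"tz": 0,"rx": 0,"ry": 0,"rz": 0,"gripper": 1},{"tx": 0,"ty": 0.4,"tz": 0,"rx": 0,"ry": 0,"rz": 0,"gripper": 1},{"tx": 0,"ty": 0.4,"tz": 0,"rx": 0,"ry": 0,"rz": 0,"gripper": 1}])

```text
t: 18.97
tool_pos: [540.0, 214.9, 156.0]
eef_rot: [-0.0, 0.002, 1.0, -0.004]
force: [-1.5, -16.4, 5.2]
width: 0.271
```

```bash
python3 look.py 12; python3 go.py 539.6 202.2 155 89.8
```

```text
hub [38.   3.4 -0.5] far [ 0.   1.4 46.8] angle short of up -1.7 r 49.8
t 19.02 pos [540.02 214.97 156.04] yaw 89.79 f [ -1.33 -16.93   4.35] w 0.275
d mm [  0.37 -12.76   1.15] rot [-0.48 -0.02 -0.01]
```

View pics/s12.png

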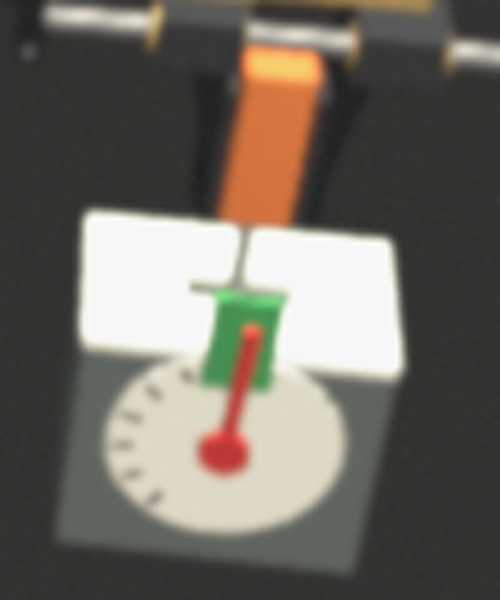

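Call:
arm_command(rows=[{"tx": 0,"ty": 0.5,"tz": 0,"rx": 0,"ry": 0,"rz": 0,"gripper": 1},{"tx": 0,"ty": 0.5,"tz": 0,"rx": 0,"ry": 0,"rz": 0,"gripper": 1},{"tx": 0,"ty": 0.5,"tz": 0,"rx": 0,"ry": 0,"rz": 0,"gripper": 1}])

```text
t: 19.27
tool_pos: [540.0, 215.1, 156.0]
eef_rot: [-0.0, 0.002, 1.0, -0.005]
force: [-1.3, -18.4, 6.6]
width: 0.276
```

Pressed home: 18.4 N in y, about 20 N in total. Backing off and lifting out.

Call:
arm_command(rows=[{"tx": 0,"ty": -1.2,"tz": 0,"rx": 0,"ry": 0,"rz": 0,"gripper": 1},{"tx": 0,"ty": -2.4,"tz": 0,"rx": 0,"ry": 0,"rz": 0,"gripper": 1},{"tx": 0,"ty": -4,"tz": 0,"rx": 0,"ry": 0,"rz": 0,"gripper": 1},{"tx": 0,"ty": -6,"tz": 0,"rx": 0,"ry": 0,"rz": 0,"gripper": 1},{"tx": 0,"ty": -7,"tz": 0,"rx": 0,"ry": 0,"rz": 0,"gripper": 1}])

```text
t: 19.68
tool_pos: [539.9, 212.9, 155.9]
eef_rot: [0.0, 0.002, 1.0, 0.0]
force: [0.4, -0.1, -0.5]
width: 0.274
```

```bash
python3 go.py 539.6 202.2 155 89.8
```

```text
t 19.68 pos [539.91 212.88 155.88] yaw 89.77 f [ 0.43 -0.09 -0.5 ] w 0.274
d mm [  0.27 -10.68   0.87] rot [ 0.05  0.04 -0.03]
```

Call:
arm_command(rows=[{"tx": 0,"ty": -2,"tz": 0,"rx": 0,"ry": 0,"rz": 0,"gripper": 1},{"tx": 0,"ty": -2,"tz": -4,"rx": 0,"ry": 0,"rz": 0,"gripper": 1},{"tx": 0,"ty": -2,"tz": -9,"rx": 0,"ry": 0,"rz": 0,"gripper": 1},{"tx": 0,"ty": -2,"tz": -15,"rx": 0,"ry": 0,"rz": 0,"gripper": 1}])

```text
t: 20.02
tool_pos: [539.4, 211.2, 170.9]
eef_rot: [-0.0, 0.002, 1.0, 0.0]
force: [0.5, -0.6, -1.5]
width: 0.27
```

Call:
arm_command(rows=[{"tx": 0,"ty": 0,"tz": -8,"rx": 0,"ry": 0,"rz": 0,"gripper": 1},{"tx": 0,"ty": 0,"tz": -16,"rx": 0,"ry": 0,"rz": 0,"gripper": 1},{"tx": 0,"ty": 0,"tz": -24,"rx": 0,"ry": 0,"rz": 0,"gripper": 1},{"tx": 0,"ty": 0,"tz": -32,"rx": 0,"ry": 0,"rz": 0,"gripper": 1},{"tx": 0,"ty": 0,"tz": -32,"rx": 0,"ry": 0,"rz": 0,"gripper": 1}])

```text
t: 20.43
tool_pos: [540.9, 211.2, 205.4]
eef_rot: [0.002, 0.002, 1.0, 0.0]
force: [0.4, 0.4, -0.1]
width: 0.269
```

```bash
python3 look.py 13; python3 go.py 522.5 -13.3 195 106.2
```

```text
hub [38.   2.4 -0.7] far [ 0.   1.4 47.4] angle short of up -1.7 r 49.8
t 20.48 pos [540.49 211.06 204.28] yaw 89.8 f [ 0.29 -0.45 -0.11] w 0.271
d mm [  17.25 -224.42    9.07] rot [  0.02   0.16 -16.4 ]
```

View pics/s13.png

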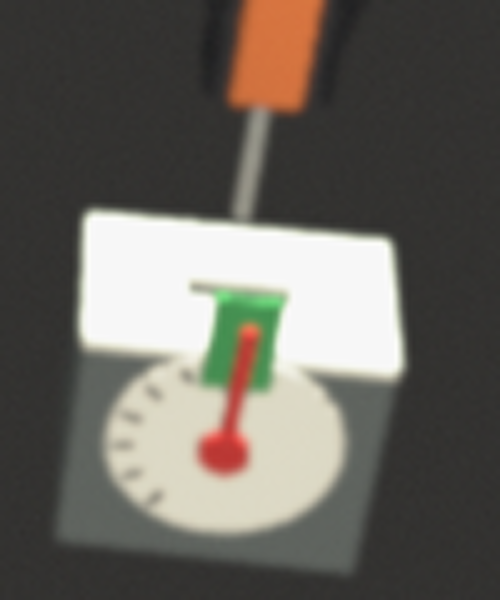

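The pointer stays mid-band and the key is free. Back to the holder.

Call:
arm_command(rows=[{"tx": 3,"ty": -39,"tz": 0,"rx": 0,"ry": 0,"rz": -4,"gripper": 1},{"tx": 6,"ty": -78,"tz": 0,"rx": 0,"ry": 0,"rz": -8,"gripper": 1},{"tx": 9,"ty": -117,"tz": 0,"rx": 0,"ry": 0,"rz": -12,"gripper": 1},{"tx": 12,"ty": -156,"tz": 0,"rx": 0,"ry": 0,"rz": -16.4,"gripper": 1},{"tx": 15,"ty": -195,"tz": 3,"rx": 0,"ry": 0,"rz": -16.4,"gripper": 1}])

```text
t: 20.9
tool_pos: [523.6, 14.3, 199.8]
eef_rot: [0.0, -0.143, 0.99, -0.0]
force: [1.2, 0.2, -1.8]
width: 0.27
```

Call:
arm_command(rows=[{"tx": 0,"ty": 0,"tz": 0,"rx": 0,"ry": 0,"rz": 0,"gripper": 1},{"tx": 0,"ty": 0,"tz": 0,"rx": 0,"ry": 0,"rz": 0,"gripper": 1},{"tx": 0,"ty": 0,"tz": 0,"rx": 0,"ry": 0,"rz": 0,"gripper": 1}])

```text
t: 21.15
tool_pos: [523.8, 16.0, 199.3]
eef_rot: [-0.0, -0.14, 0.99, 0.0]
force: [-0.7, 0.2, -0.7]
width: 0.274
```

```bash
python3 go.py 522.3 -13.3 150 106.2
```

```text
t 21.15 pos [523.79  16.04 199.34] yaw 106.13 f [-0.68  0.24 -0.73] w 0.274
d mm [  9.57 -27.81  49.32] rot [ 0.05 -0.01 -0.07]
```

Call:
arm_command(rows=[{"tx": 4,"ty": -12,"tz": 10,"rx": 0,"ry": 0,"rz": 0,"gripper": 1},{"tx": 9.6,"ty": -27.8,"tz": 22,"rx": 0,"ry": 0,"rz": 0,"gripper": 1},{"tx": 9.6,"ty": -27.8,"tz": 38,"rx": 0,"ry": 0,"rz": 0,"gripper": 1},{"tx": 9.6,"ty": -27.8,"tz": 49,"rx": 0,"ry": 0,"rz": 0,"gripper": 1},{"tx": 9.6,"ty": -27.8,"tz": 49,"rx": 0,"ry": 0,"rz": 0,"gripper": 1}])

```text
t: 21.57
tool_pos: [520.4, -12.3, 147.2]
eef_rot: [-0.003, -0.142, 0.99, 0.001]
force: [-0.6, 0.6, -1.6]
width: 0.272
```

Call:
arm_command(rows=[{"tx": 0,"ty": 0,"tz": 0,"rx": 0,"ry": 0,"rz": 0,"gripper": 1},{"tx": 0,"ty": 0,"tz": 0,"rx": 0,"ry": 0,"rz": 0,"gripper": 1},{"tx": 0,"ty": 0,"tz": 0,"rx": 0,"ry": 0,"rz": 0,"gripper": 1},{"tx": 0,"ty": 0,"tz": 0,"rx": 0,"ry": 0,"rz": 0,"gripper": 1}])

```text
t: 21.9
tool_pos: [523.2, -13.3, 151.6]
eef_rot: [0.001, -0.141, 0.99, -0.0]
force: [0.2, -0.2, -1.3]
width: 0.274
```

```bash
python3 go.py 522.4 -13.3 85 106.2;  python3 - <<'E'
from h import *
im=read_camera("scene");cv2.imwrite("pics/s14.png",cv2.resize(im[190:290,280:380],None,fx=6,fy=6,interpolation=2))
E
```

```text
t 21.9 pos [523.17 -13.27 151.58] yaw 106.24 f [ 0.22 -0.18 -1.33] w 0.274
d mm [ 0.85  0.24 66.58] rot [-0.04  0.09  0.04]
```

View pics/s14.png

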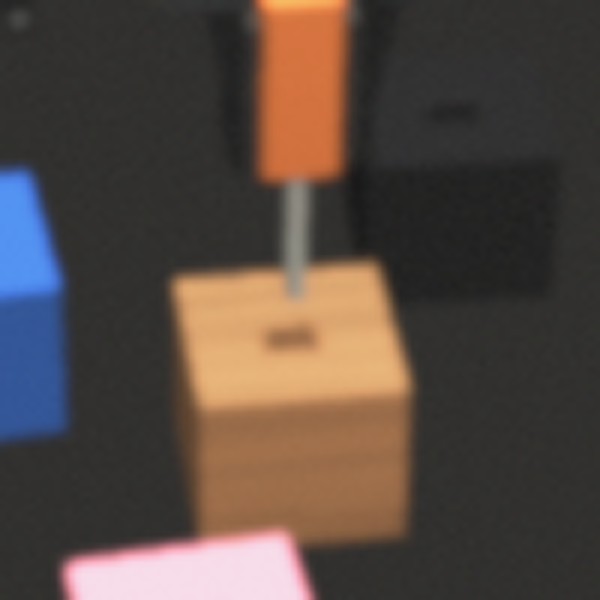

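Call:
arm_command(rows=[{"tx": 0,"ty": 0,"tz": 4,"rx": 0,"ry": 0,"rz": 0,"gripper": 1},{"tx": 0,"ty": 0,"tz": 8,"rx": 0,"ry": 0,"rz": 0,"gripper": 1},{"tx": 0,"ty": 0,"tz": 11,"rx": 0,"ry": 0,"rz": 0,"gripper": 1},{"tx": 0,"ty": 0,"tz": 13,"rx": 0,"ry": 0,"rz": 0,"gripper": 1},{"tx": 0,"ty": 0,"tz": 14,"rx": 0,"ry": 0,"rz": 0,"gripper": 1}])

```text
t: 22.37
tool_pos: [522.1, -13.5, 135.9]
eef_rot: [-0.001, -0.141, 0.99, 0.0]
force: [-0.7, 0.7, -0.9]
width: 0.276
```

Call:
arm_command(rows=[{"tx": 0,"ty": 0,"tz": 1,"rx": 0,"ry": 0,"rz": 0,"gripper": 1},{"tx": 0,"ty": 0,"tz": 2,"rx": 0,"ry": 0,"rz": 0,"gripper": 1}])

```text
t: 22.53
tool_pos: [522.5, -13.5, 134.5]
eef_rot: [-0.0, -0.141, 0.99, -0.0]
force: [0.6, 0.3, -0.4]
width: 0.272
```

Call:
arm_command(rows=[{"tx": 0,"ty": 0,"tz": 1,"rx": 0,"ry": 0,"rz": 0,"gripper": 1},{"tx": 0,"ty": 0,"tz": 2,"rx": 0,"ry": 0,"rz": 0,"gripper": 1}])

```text
t: 22.7
tool_pos: [522.6, -13.5, 132.6]
eef_rot: [0.0, -0.141, 0.99, -0.0]
force: [0.0, -0.1, -1.5]
width: 0.272
```

Call:
arm_command(rows=[{"tx": 0,"ty": 0,"tz": 1,"rx": 0,"ry": 0,"rz": 0,"gripper": 1},{"tx": 0,"ty": 0,"tz": 2,"rx": 0,"ry": 0,"rz": 0,"gripper": 1}])

```text
t: 22.87
tool_pos: [522.5, -13.5, 130.6]
eef_rot: [0.0, -0.141, 0.99, -0.0]
force: [0.7, 0.5, -0.8]
width: 0.272
```

```bash
python3 go.py 522.4 -13.3 85 106.2
```

```text
t 22.87 pos [522.52 -13.51 130.57] yaw 106.2 f [ 0.73  0.46 -0.8 ] w 0.272
d mm [ 0.06  0.23 45.57] rot [-0.    0.01  0.  ]
```

Call:
arm_command(rows=[{"tx": 0,"ty": 0,"tz": 4,"rx": 0,"ry": 0,"rz": 0,"gripper": 1},{"tx": 0,"ty": 0,"tz": 8,"rx": 0,"ry": 0,"rz": 0,"gripper": 1},{"tx": 0,"ty": 0,"tz": 12,"rx": 0,"ry": 0,"rz": 0,"gripper": 1},{"tx": 0,"ty": 0,"tz": 16,"rx": 0,"ry": 0,"rz": 0,"gripper": 1}])

```text
t: 23.2
tool_pos: [522.3, -13.5, 114.0]
eef_rot: [-0.0, -0.141, 0.99, 0.0]
force: [-0.1, 1.2, -1.9]
width: 0.275
```

Call:
arm_command(rows=[{"tx": 0,"ty": 0,"tz": 5,"rx": 0,"ry": 0,"rz": 0,"gripper": 1},{"tx": 0,"ty": 0,"tz": 10,"rx": 0,"ry": 0,"rz": 0,"gripper": 1},{"tx": 0,"ty": 0,"tz": 15,"rx": 0,"ry": 0,"rz": 0,"gripper": 1},{"tx": 0,"ty": 0,"tz": 20,"rx": 0,"ry": 0,"rz": 0,"gripper": 1}])

```text
t: 23.53
tool_pos: [522.4, -13.5, 94.0]
eef_rot: [-0.0, -0.141, 0.99, 0.0]
force: [-0.3, -0.6, -1.3]
width: 0.273
```

Call:
arm_command(rows=[{"tx": 0,"ty": 0,"tz": 2,"rx": 0,"ry": 0,"rz": 0,"gripper": 1},{"tx": 0,"ty": 0,"tz": 4,"rx": 0,"ry": 0,"rz": 0,"gripper": 1},{"tx": 0,"ty": 0,"tz": 6,"rx": 0,"ry": 0,"rz": 0,"gripper": 1}])

```text
t: 23.78
tool_pos: [522.6, -13.5, 88.5]
eef_rot: [0.0, -0.141, 0.99, -0.0]
force: [-0.7, -0.3, -0.3]
width: 0.273
```

```bash
python3 go.py 522.4 -13.3 84.8 106.2
```

```text
t 23.78 pos [522.58 -13.52  88.47] yaw 106.2 f [-0.66 -0.3  -0.26] w 0.273
d mm [0.11 0.26 3.67] rot [-0.    0.01  0.  ]
```

Call:
arm_command(rows=[{"tx": 0,"ty": 0,"tz": 1,"rx": 0,"ry": 0,"rz": 0,"gripper": 1},{"tx": 0,"ty": 0,"tz": 2,"rx": 0,"ry": 0,"rz": 0,"gripper": 1}])

```text
t: 23.95
tool_pos: [522.6, -13.5, 86.6]
eef_rot: [0.0, -0.141, 0.99, -0.0]
force: [-0.2, -0.0, -1.5]
width: 0.273
```

Call:
arm_command(rows=[{"tx": 0,"ty": 0,"tz": 0.8,"rx": 0,"ry": 0,"rz": 0,"gripper": 1},{"tx": 0,"ty": 0,"tz": 1.5,"rx": 0,"ry": 0,"rz": 0,"gripper": 1}])

```text
t: 24.12
tool_pos: [522.6, -13.5, 85.2]
eef_rot: [0.0, -0.141, 0.99, -0.0]
force: [-0.6, 0.2, -2.0]
width: 0.274
```

Call:
arm_command(rows=[{"tx": 0,"ty": 0,"tz": 0.8,"rx": 0,"ry": 0,"rz": 0,"gripper": 1}])

```text
t: 24.2
tool_pos: [522.7, -13.5, 84.8]
eef_rot: [0.0, -0.141, 0.99, -0.0]
force: [-4.7, 0.6, 8.3]
width: 0.271
```

Seated: firm contact at TCP z 84.8, the same as at the grasp. I'll open, then withdraw.

Call:
arm_command(rows=[{"tx": 0,"ty": 0,"tz": -0.5,"rx": 0,"ry": 0,"rz": 0,"gripper": 0.7},{"tx": 0,"ty": 0,"tz": -0.5,"rx": 0,"ry": 0,"rz": 0,"gripper": 0.6},{"tx": 0,"ty": 0,"tz": -0.5,"rx": 0,"ry": 0,"rz": 0,"gripper": 0.4},{"tx": 0,"ty": 0,"tz": -0.5,"rx": 0,"ry": 0,"rz": 0,"gripper": 0.2},{"tx": 0,"ty": 0,"tz": -0.5,"rx": 0,"ry": 0,"rz": 0,"gripper": 0}])

```text
t: 24.62
tool_pos: [522.5, -13.5, 84.8]
eef_rot: [0.0, -0.141, 0.99, -0.0]
force: [-0.1, 0.3, 0.3]
width: 0.517
```

Call:
arm_command(rows=[{"tx": 0,"ty": 0,"tz": 0,"rx": 0,"ry": 0,"rz": 0,"gripper": 0},{"tx": 0,"ty": 0,"tz": 0,"rx": 0,"ry": 0,"rz": 0,"gripper": 0},{"tx": 0,"ty": 0,"tz": 0,"rx": 0,"ry": 0,"rz": 0,"gripper": 0},{"tx": 0,"ty": 0,"tz": 0,"rx": 0,"ry": 0,"rz": 0,"gripper": 0},{"tx": 0,"ty": 0,"tz": 0,"rx": 0,"ry": 0,"rz": 0,"gripper": 0}])

```text
t: 25.03
tool_pos: [522.5, -13.5, 84.8]
eef_rot: [-0.0, -0.141, 0.99, 0.0]
force: [-0.8, -0.6, 0.2]
width: 0.897
```

Call:
arm_command(rows=[{"tx": 0,"ty": 0,"tz": -10,"rx": 0,"ry": 0,"rz": 0,"gripper": 0},{"tx": 0,"ty": 0,"tz": -30,"rx": 0,"ry": 0,"rz": 0,"gripper": 0},{"tx": 0,"ty": 0,"tz": -60,"rx": 0,"ry": 0,"rz": 0,"gripper": 0},{"tx": 0,"ty": 0,"tz": -95,"rx": 0,"ry": 0,"rz": 0,"gripper": 0},{"tx": 0,"ty": 0,"tz": -130,"rx": 0,"ry": 0,"rz": 0,"gripper": 0}])

```text
t: 25.45
tool_pos: [521.8, -13.4, 216.5]
eef_rot: [-0.0, -0.141, 0.99, 0.0]
force: [0.6, -0.5, 0.4]
width: 1.0
```

Call:
arm_command(rows=[{"tx": 0,"ty": 0,"tz": 0,"rx": 0,"ry": 0,"rz": 0,"gripper": 0},{"tx": 0,"ty": 0,"tz": 0,"rx": 0,"ry": 0,"rz": 0,"gripper": 0},{"tx": 0,"ty": 0,"tz": 0,"rx": 0,"ry": 0,"rz": 0,"gripper": 0},{"tx": 0,"ty": 0,"tz": 0,"rx": 0,"ry": 0,"rz": 0,"gripper": 0}])

```text
t: 25.78
tool_pos: [521.5, -13.3, 213.5]
eef_rot: [-0.001, -0.141, 0.99, 0.0]
force: [-0.8, -0.1, 0.1]
width: 0.998
```

```bash
python3 look.py 15
python3 - <<'E'
from h import *
im=cv2.imread("pics/s15f.png");a=cv2.imread("pics/scene0.png")
c=lambda i,x,y:cv2.resize(i[y:y+80,x:x+80],None,fx=5,fy=5,interpolation=2)
cv2.imwrite("pics/f15.png",im);cv2.imwrite("pics/s15c.png",np.hstack([c(im,415,225),c(im,295,205)]))
d=cv2.absdiff(im,a).max(2);
for n,(x,y,w,h) in dict(dish=(355,310,70,55),cave=(125,235,85,70),tub=(185,195,50,50),key=(300,205,60,80)).items(): print(n,(d[y:y+h,x:x+w]>40).sum())
print(env.get_state()['force'],env.get_state()['width'],env.get_state()['t'])
E
```

```text
hub [38.   2.4 -0.7] far [ 0.   1.7 47. ] angle short of up -2.0 r 49.8
dish 0
cave 0
tub 0
key 44
[ 0.33096789 -0.13183558  0.06854212] 1.0002474302231503 25.8333
```

View pics/s15c.png

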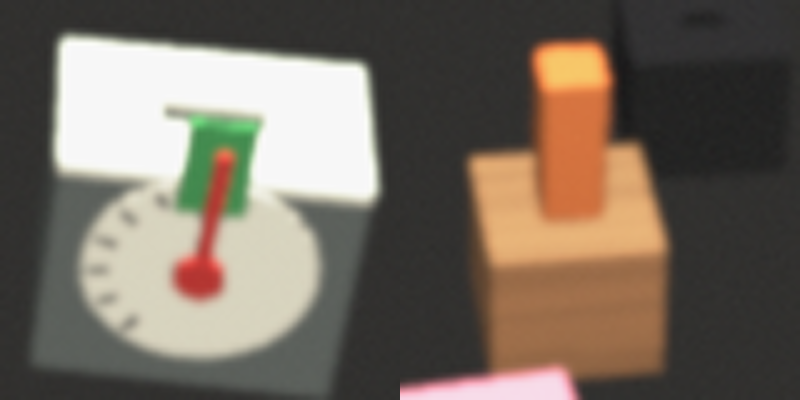

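The picture shows the pointer tip at about (460,256), inside the green band. The key stands upright and fully down in the wooden holder, and the dish, cave and tub pixels are unchanged. Handing in.

```bash
python3 -c "
from bench import env
print(env.hand_in())"
```

```text
the job is handed in; nothing more can be done
None
```

The job is done and handed in at about 26 s: the wheel is against its stop with the pointer in the green band, and the key is back in its wooden holder. The hand-in gave no verdict, so what follows is from my own readings.

- **Turning the wheel:** The first probe met a tooth top at up to about 16 N, so I backed off and found a gap. Three slow strokes then brought the pointer from about 71° short to the middle of the band.
- **Pressing home:** I held 16–18.4 N along y for about half a second (about 20 N in total at the peak). The highest force I read on the vent was about 20 N. Readings come only at the end of each move, so a brief higher peak would not have shown.
- **Last checks:**
  - The pointer read about 2° past the band's middle, about 2 mm at the tip.
  - The key seated at the same height as when I gripped it. It stands upright, about 1 mm sideways of where it started.
  - The fingers are open and clear.
  - The dish, cave and tub showed no change in the scene picture.
- **Disagreement:** The two cameras differed by about 3 mm in y. I relied on the measured hand position and on feel instead.

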